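Build up the spacer stack on a printer's drive shaft

ROBOT

A 6-joint arm with a two-finger parallel gripper is mounted at the origin on the work surface. World frame = base frame: x ahead of the robot, y to its left, z up, the work surface at z = 0. Lengths are in mm, angles in rad, forces in N, time in s.
With the tool pointing down it reaches from about 275 to 825 mm from the base axis. Payload 5.2 kg.
Tool frame: the origin (TCP) lies at the centre of the arm's flange, where the gripper is bolted on; the fingertips stand 186 mm ahead of it and the grasp point (between the pads) lies 167 mm ahead of it (env.tips_ahead is the z of the fingertips in the tool frame, in mm); z points along the fingers, y is the direction in which the jaws open and shut (so a half turn about z gives the same grasp; the last joint's range is limited). The gripper opens to 93 mm and grips with 3 to 60 N. Pads are 15 mm wide; open, the fingers measure 128 mm over their backs; the gripper's body (75 mm by 188 mm) begins 65 mm behind the grasp point.
Start: joints at [0.987, 0.259, 1.535, -0, 1.348, -0.203], TCP at [204.394, 510.617, 404.753] pointing down, gripper open.
Joint ranges: [-3.14, 3.14], [-0.91, 2.08], [0.19, 2.58], [-1.22, 4.36], [0.22, 2.71], [-3.12, 3.12]. Speed limits (rad/s): [2.57, 2.57, 3.14, 3.14, 3.14, 3.14].

INTERFACE

Orientations are given as a unit quaternion [w, x, y, z].
In Python, from plant import env gives the robot as it stands. The module is installed in compiled form; this text tells all that it offers.
- The arm moves only by the tool play_rows, never from a script. Its argument "plan" is a list of rows, each a list of 7 numbers: the finger opening in mm, from 0 to 93, then the shift along the tool's x, y, z in mm, then the turn, a rotation vector about the tool's x, y, z in rad. A call has 1 to 5 rows; each row is the pose to reach, as a shift and turn from the pose measured when the call began, along the tool's axes at that moment; what a row does not reach only later rows make up. A row lasts 1/12 s, in which the tool goes at most 41.7 mm and 7.16 degrees, less where a joint would pass 70% of its speed; a pose out of reach is approached as far as the arm can. A call with a gripper value outside its range is refused whole. The fingers move at their own pace and stop on an object; "squeeze" is the grip in N (left out, the last holds). Time passes only in rows, so rows that repeat a pose let the fingers close. It gives the time, the measured TCP pose, the force and the opening at its end, in the units of the state.
- env.read_state(): the state, without advancing time (a new reading comes with each control period).
- env.grab_frame(name): name is "side" or "top" or "wrist"; returns the picture (400x640x3 uint8, red, green, blue); there is no depth.
- env.camera_info(name): a dict with "camera_matrix" (3x3 intrinsics, pixels), "D" ([k1, k2, p1, p2, k3] as OpenCV has them; the pictures are not rectified), "camera_from_world" (4x4, takes a point from world to camera coordinates). Camera axes: x right, y down, z forward; pixel columns grow to the right and rows downward; lengths in mm; the calibration is good to about 2 mm. A picture is of the moment at which its call begins: read the wrist's pose just before it. camera_info takes no time and is no camera call; for the wrist camera it gives the pose at the moment of the call.
- env.close_job(): hands the job in, once; it reports no verdict.
The state is a dict: "t": time; "joints": joint angles; "joint_velocities": joint speeds; "joint_efforts": joint torques, N m; "tool_pos": TCP position; "orientation": TCP orientation; "force": force on the tool from outside, world axes, zero at the start; "ft_torque": the same for the moment, N m; "width": opening from 0.0 (shut) to 1.0 (fully open).
Only numpy, scipy, OpenCV 4.12 (cv2) and the standard library are available. Lean on these libraries where they do the work, as an engineer would, in place of code of your own. Each camera call takes 0.05 s, during which the arm holds its last target.

TASK

Build up the stack on the upright stepped shaft of the printer's drive corner: first the big spacer ring, then the bush, then the small locking collar, each slid fully home against the part below it, the collar pushed down until it snaps in under the two sprung balls near the shaft's tip. Work gently by feel: the shaft with its bearing still sits unclamped and off-centre in the housing and must not be forced (never more than 35 N on the drive corner). Leave the spare sleeve and everything else on the desk where it lies, and let go at the end.

Things in the scene. Friction and masses are not known exactly. Their poses are not given: they have to be found in the camera images.
- zdrive: Fixed corner of a desktop printer: two black 20 mm rails under an aluminium plate 200 x 130 mm (top 26 mm above the desk), on it a two-bolt flange bearing with an upright stepped steel shaft and, 105 mm away, a stepper motor with pulley, 88 mm above the desk. Includes bearing and shaft. Origin on the desk under the middle of the bearing housing; z up, x towards the motor.
- housing (a point): Middle of the round housing of the flange bearing, 26 mm above the desk, axes as zdrive. The shaft is NOT here: the bearing insert with its shaft sits 3.5 to 4.5 mm away in an unknown horizontal direction, upright, not clamped yet, in the wider pocket of the housing. Friction holds it: a sideways push of 2 to 3 N does not move it, about 5 N slides it (at most 6 mm from the middle).
- seat (a point): Point 42 mm above the desk over housing, at the height of the bearing's inner ring (34 mm across), on which the spacer ring sits. The shaft's axis is 3.5 to 4.5 mm from it. Above this height the shaft is 26 mm thick from 0 to 10 mm, 18 mm from 10 to 28 mm and 12 mm from 28 mm up, each land with a 1 mm chamfer on top. Home heights of the undersides: ring 0, bush 12, collar 30 mm.
- tip_level (a point): Point 52.5 mm above seat, at the height of the shaft's tip (which is 3.5 to 4.5 mm to one side of it). 6.7 mm below the tip the centres of two opposite sprung steel balls lie in the 12 mm land; each stands out 1.8 mm and springs in. Pushing the collar past them takes about 6 to 10 N when centred, to 17 N when not; it then drops home. Ring and bush clear them when centred.
- ring: Big spacer ring, plain steel, 50 mm outside, 27 mm bore, 12 mm high, about 110 g, lying flat. Origin at the centre of its underside, z along its axis. Fits the 26 mm land.
- bush: Bush, plain steel, 36 mm outside, 19 mm bore, 18 mm high, about 90 g, lying with its axis upright. Origin at the centre of its underside, z along its axis. Fits the 18 mm land and sits on the ring.
- collar: Small locking collar, plain steel, 28 mm outside, 13 mm bore, 12 mm high, about 40 g, lying flat. Origin at the centre of its underside, z along its axis. Fits the 12 mm land, sits on the bush and is held down by the two balls, which then stand just above its top face.
- sleeve: Spare sleeve that is not wanted: plain steel, 22 mm outside, 9 mm bore, 26 mm high, standing upright among the stack parts. Origin at the centre of its underside. Must stay where it is.
- vwheel: Bystander: black grooved wheel, 24 mm across, 11 mm high, lying flat. Origin at the centre of its underside.
- driver: Bystander: screwdriver lying on the desk. Origin under its middle, x along it.
- motor: Bystander: loose stepper motor, 42 mm square, 40 mm high, shaft up. Origin at the centre of its underside.
- caliper: Bystander: sliding caliper lying on the desk, 230 mm long. Origin near the middle of the beam's underside, x along the beam.
- bracket: Bystander: aluminium angle bracket, 60 x 60 x 60 mm. Origin at the centre of its underside.

How it is judged:
By the outcome, as a careful person would: the job done as asked, in the order asked, and still so for the second after the job is handed in, with the robot touching nothing.
It also fails if it takes over 72 s, if anything falls off the work surface, if the arm or the gripper's body presses on something with over 40 N, if the wrist force passes 120 N, or if a joint passes its speed limit or range.

## Working session

There is one attempt and no reset: what is moved stays moved. The work goes in short steps, Python scripts to look and compute and a tool call to move; the robot and the scene stay as the last step left them, time stands still between calls to the robot, and variables do not carry over. Pictures are saved under pics/ and viewed, and the job is handed in when it is done.

Besides the shell and the picture viewer there is one more tool, called after "Call:" as name(argument=value, ...) on one line, values as JSON. play_rows: Moves the arm, as the interface text tells. Its arguments: {"type":"object","properties":{"plan":{"type":"array","items":{"type":"array","items":{"type":"number"}}},"squeeze":{"type":"number"}},"required":["plan"]}

```bash
mkdir -p pics
cat > h.py <<'E'
import numpy as np, cv2
from plant import env
from scipy.spatial.transform import Rotation as R
def save(n,f):
    im=env.grab_frame(n); cv2.imwrite('pics/'+f,im[:,:,::-1]); return im
def ray(n,px,z,info=None):
    i=info or env.camera_info(n)
    K=np.array(i['camera_matrix'],float);D=np.array(i['D'],float);T=np.array(i['camera_from_world'],float)
    u=cv2.undistortPoints(np.array([[px]],float),K,D)[0,0]
    Rm=T[:3,:3];c=-Rm.T@T[:3,3];d=Rm.T@np.array([u[0],u[1],1])
    return (c+d*(z-c[2])/d[2])
def proj(n,P,info=None):
    i=info or env.camera_info(n)
    K=np.array(i['camera_matrix'],float);D=np.array(i['D'],float);T=np.array(i['camera_from_world'],float)
    return cv2.projectPoints(np.array(P,float).reshape(-1,1,3),cv2.Rodrigues(T[:3,:3])[0],T[:3,3],K,D)[0][:,0]
E
python3 - <<'E'
from h import *
print(env.read_state()); print(env.tips_ahead)
for n in ['side','top','wrist']:
    i=env.camera_info(n);T=np.array(i['camera_from_world']);print(n,np.round(i['camera_matrix'],1).tolist(),i['D'],np.round(T,3).tolist(),-T[:3,:3].T@T[:3,3])
    save(n,n+'0.png')
E
```

```text
{'t': 0.0, 'joints': array([ 9.87224706e-01,  2.59329041e-01,  1.53607655e+00,  1.08488120e-05,
        1.34800599e+00, -2.02813638e-01]), 'joint_velocities': array([ 0.00183112, -0.00086625, -0.00032752,  0.00034838,  0.00094284,
        0.00031014]), 'joint_efforts': array([ 5.88315470e-04, -4.37310755e+01, -2.83998030e+01,  7.20028323e-02,
        4.15797264e-02, -2.52969821e-04]), 'tool_pos': array([204.25489197, 510.43294525, 403.92754367]), 'orientation': array([-3.53336754e-04,  1.89232156e-01,  9.81931955e-01, -8.38035977e-04]), 'force': array([ 0.52692938,  0.52848564, -0.81907324]), 'ft_torque': array([ 0.07223234, -0.02688216, -0.01362604]), 'width': 1.0033385765857887}
186.1
side [[401.3, 0.0, 320.8], [0.0, 401.3, 198.7], [0.0, 0.0, 1.0]] [-0.0005313  0.         0.         0.         0.       ] [[0.819, -0.573, -0.023, -482.866], [-0.321, -0.425, -0.846, 260.464], [0.475, 0.7, -0.532, 853.709], [0.0, 0.0, 0.0, 1.0]] [  73.31115636 -764.15290495  663.71332108]
top [[420.7, 0.0, 322.9], [0.0, 420.7, 194.9], [0.0, 0.0, 1.0]] [0.01446757 0.         0.         0.         0.        ] [[0.077, -0.997, 0.002, -46.109], [-0.976, -0.075, -0.206, 585.206], [0.206, 0.014, -0.978, 1095.374], [0.0, 0.0, 0.0, 1.0]] [ 348.85870545  -17.45924874 1192.65648487]
wrist [[315.0, 0.0, 318.7], [0.0, 315.0, 196.7], [0.0, 0.0, 1.0]] [-0.06183906  0.          0.          0.          0.        ] [[0.372, 0.928, -0.001, -549.675], [0.893, -0.357, 0.275, -31.721], [0.255, -0.103, -0.962, 390.732], [0.0, 0.0, 0.0, 1.0]] [133.20939201 539.15926417 383.90440909]
```

View pics/side0.png

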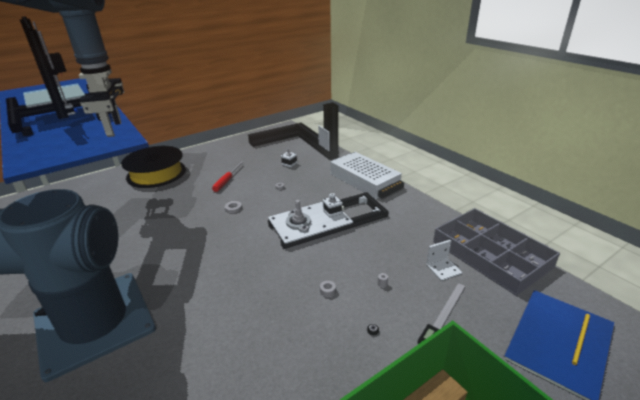

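View pics/top0.png

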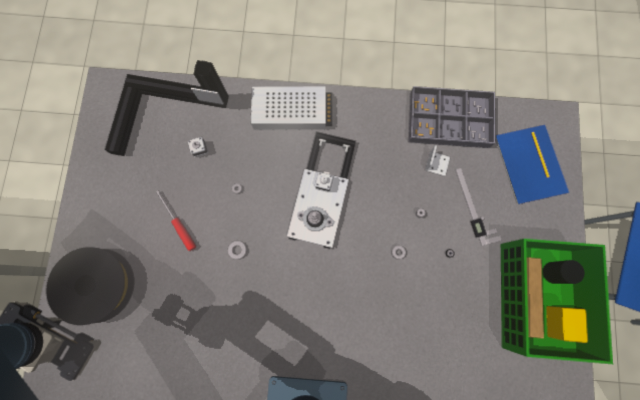

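View pics/wrist0.png

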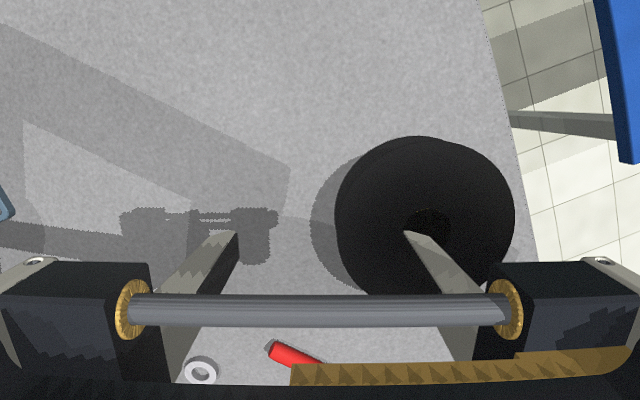

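Run:
```python
from h import *
t=cv2.imread('pics/top0.png');s=cv2.imread('pics/side0.png')
def crop(im,x,y,w,h,k): return cv2.resize(im[y:y+h,x:x+w],None,fx=k,fy=k,interpolation=cv2.INTER_CUBIC)
cv2.imwrite('pics/ct.png',crop(t,220,120,220,150,3.6))
cv2.imwrite('pics/cs.png',crop(s,210,140,190,170,3.5))
for n,p,z in [('ring',(237,250),12),('collar',(237,188),12),('bush',(399,253),18),('sleeve',(421,212),26),('vw',(450,253),11),('shaft',(316,218),70)]:
    print(n,ray('top',p,z))
```

```text
ring [422.43568305 226.49864774  12.        ]
collar [598.60689878 247.59098707  12.        ]
bush [ 448.29360255 -223.23627632   18.        ]
sleeve [ 566.73614286 -278.9412423    26.        ]
vw [ 459.92189519 -366.01077615   11.        ]
shaft [520.30803085  12.58833278  70.        ]
```

View pics/ct.png

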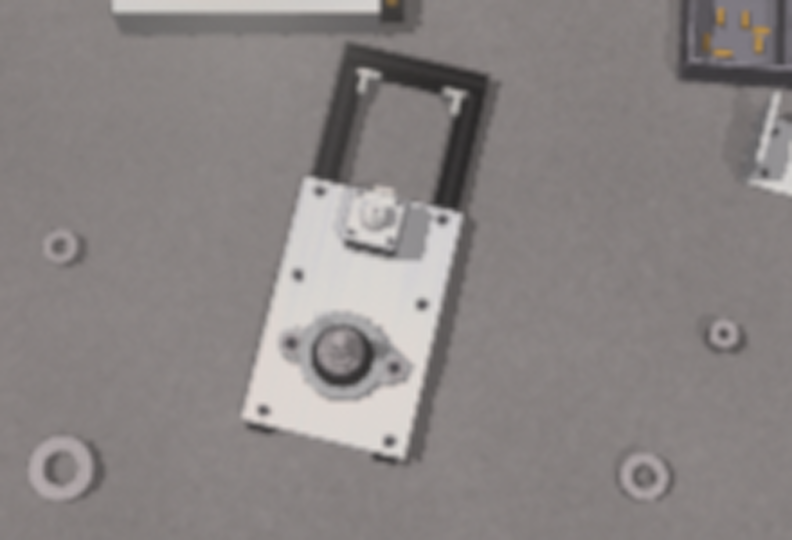

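View pics/cs.png

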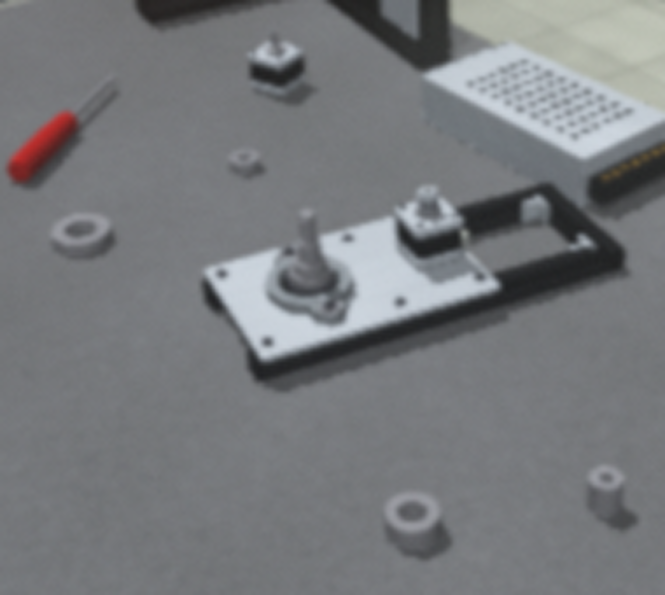

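```bash
cat >> h.py <<'E'
def d(x,y,z,yaw=None):
    # yaw: world angle of tool x
    s=env.read_state(); q=s['orientation'];Rt=R.from_quat([q[1],q[2],q[3],q[0]])
    dd=Rt.inv().apply(np.array([x,y,z])-s['tool_pos'])
    if yaw is None: 
        a=Rt.as_matrix()[:,0]; yaw=np.arctan2(a[1],a[0])
    X=np.array([np.cos(yaw),np.sin(yaw),0]);Z=np.array([0,0,-1.]);Y=np.cross(Z,X)
    Rd=R.from_matrix(np.c_[X,Y,Z])
    rv=(Rt.inv()*Rd).as_rotvec()
    print('pos',np.round(s['tool_pos'],1),'yaw',round(np.arctan2(*Rt.as_matrix()[[1,0],0]),3),'delta',np.round(dd,1),'rot',np.round(rv,4),'F',np.round(s['force'],1),'t',round(s['t'],2),'w',round(s['width']*93,1))
E
python3 - <<'E'
from h import *
m=ray('top',(220+376/3.6,120+212/3.6),88);b=ray('top',(220+343/3.6,120+365/3.6),36)
print(m,b,m-b,np.arctan2(*(m-b)[[1,0]]))
# plate corners
for p in [(305,180),(462,208),(405,458),(243,420)]: print(ray('top',(220+p[0]/3.6,120+p[1]/3.6),26))
d(520,12,330)
d(520,12,330,np.pi-0.16)
E
```

```text
[625.87032516  -2.11248726  88.        ] [515.88397422  14.73479781  36.        ] [109.98635093 -16.84728507  52.        ] -0.1519947437669676
[663.25787092  57.17142636  26.        ]
[649.94219892 -69.09447416  26.        ]
[449.28282929 -38.18650816  26.        ]
[468.79040388  88.42590889  26.        ]
pos [204.3 510.5 404.1] yaw 2.761 delta [-478.4 -345.3   74.5] rot [-0.0014 -0.0003  0.    ] F [-1.   0.1  1. ] t 0.15 w 93.2
pos [204.3 510.5 404.1] yaw 2.761 delta [-478.4 -345.3   74.5] rot [-0.0013 -0.0004 -0.2208] F [-1.   0.1  1. ] t 0.15 w 93.2
```

Call:
play_rows(plan=[[93,-40,-29,6,0,0,-0.11],[93,-80,-58,12,0,0,-0.22],[93,-113,-81,18,0,0,-0.22],[93,-146,-105,24,0,0,-0.22],[93,-180,-130,30,0,0,-0.22]])

```text
t: 0.57
tool_pos: [314.5, 335.5, 376.2]
orientation: [-0.0, 0.08, 0.997, -0.001]
force: [1.5, 0.2, -0.7]
width: 1.001
```

Run:
```python
from h import *
d(520,12,330,np.pi-0.16)
```

```text
pos [314.5 335.5 376.2] yaw 2.982 delta [-254.4 -286.6   46.5] rot [-0.0013 -0.0006  0.0002] F [ 1.5  0.2 -0.7] t 0.57 w 93.1
```

Call:
play_rows(plan=[[93,-27,-30,5,0,0,0],[93,-54,-60,10,0,0,0],[93,-81,-91,15,0,0,0],[93,-108,-121,20,0,0,0],[93,-135,-152,25,0,0,0]])

```text
t: 0.98
tool_pos: [424.1, 162.1, 351.1]
orientation: [-0.0, 0.08, 0.997, -0.001]
force: [0.4, 0.2, -0.2]
width: 0.999
```

Run:
```python
from h import *
d(520,12,330,np.pi-0.16)
save('wrist','w1.png')
```

```text
pos [424.1 162.1 351.1] yaw 2.982 delta [-118.6 -132.9   21.2] rot [-0.0012 -0.0005  0.0002] F [ 0.4  0.2 -0.2] t 0.98 w 92.9
```

View pics/w1.png

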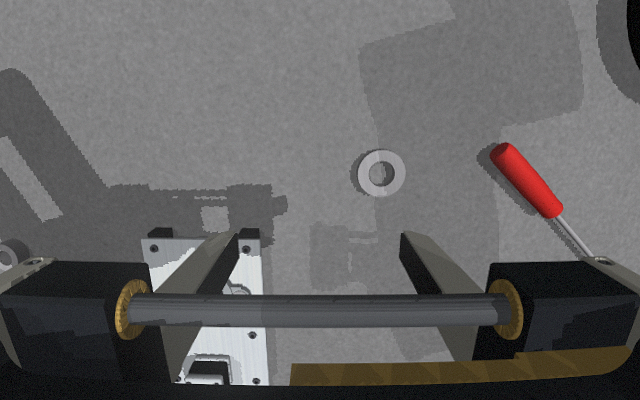

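Run:
```python
from h import *
im=cv2.imread('pics/w1.png')[130:215,335:430]
g=cv2.cvtColor(im,cv2.COLOR_BGR2GRAY);print(np.percentile(g,[5,50,80,95]))
m=((g>150)*255).astype(np.uint8)
c=max(cv2.findContours(m,cv2.RETR_EXTERNAL,cv2.CHAIN_APPROX_NONE)[0],key=cv2.contourArea)
e=cv2.fitEllipse(cv2.convexHull(c));print(e,cv2.contourArea(c)); p=(e[0][0]+335,e[0][1]+130)
print(p,ray('wrist',p,12),ray('wrist',p,6))
d(560,6,330,np.pi-0.16)
```

```text
[ 91. 124. 134. 164.]
((45.987266540527344, 43.00474166870117), (44.937015533447266, 47.582332611083984), 58.552734375) 868.0
(380.98726654052734, 173.00474166870117) [428.07810209 220.53395075  12.        ] [429.50436544 221.49745265   6.        ]
pos [428.  156.8 350.4] yaw 2.978 delta [-154.8 -127.2   21.4] rot [-0.0052  0.0023 -0.0035] F [ 4.2 -3.9 -0.4] t 1.03 w 93.0
```

```bash
python3 - <<'E'
s=open('h.py').read()
s=s.replace("    im=env.grab_frame(n);","    import pickle; i=env.camera_info(n); pickle.dump({k:np.array(v) for k,v in i.items()},open('pics/'+f+'.pkl','wb')); im=env.grab_frame(n);")
s+='''
def inf(f):
    import pickle; return pickle.load(open('pics/'+f+'.pkl','rb'))
'''
open('h.py','w').write(s)
E
cat h.py | head -8
```

```text
import numpy as np, cv2
from plant import env
from scipy.spatial.transform import Rotation as R
def save(n,f):
    import pickle; i=env.camera_info(n); pickle.dump({k:np.array(v) for k,v in i.items()},open('pics/'+f+'.pkl','wb')); im=env.grab_frame(n); cv2.imwrite('pics/'+f,im[:,:,::-1]); return im
def ray(n,px,z,info=None):
    i=info or env.camera_info(n)
    K=np.array(i['camera_matrix'],float);D=np.array(i['D'],float);T=np.array(i['camera_from_world'],float)
```

Call:
play_rows(plan=[[93,-40,-32,7,0,0,0],[93,-80,-65,14,0,0,0],[93,-120,-96,20,0,0,0],[93,-155,-127,21,0,0,0],[93,-155,-127,21,0,0,0]])

```text
t: 1.45
tool_pos: [560.1, 5.8, 330.0]
orientation: [0.001, 0.082, 0.997, -0.003]
force: [1.1, 1.4, 0.1]
width: 1.0
```

Call:
play_rows(plan=[[93,0,0,0,0,0,0],[93,0,0,0,0,0,0]])

```text
t: 1.62
tool_pos: [561.0, 4.0, 328.9]
orientation: [-0.0, 0.083, 0.997, -0.003]
force: [-1.1, 0.1, 0.4]
width: 0.995
```

Run:
```python
from h import *
d(560,6,330,np.pi-0.16)
save('wrist','w2.png')
d(560,6,330,np.pi-0.16)
```

```text
pos [561.    4.  328.9] yaw 2.974 delta [ 1.3  1.8 -1.1] rot [-0.005  -0.     -0.0071] F [-1.1  0.1  0.4] t 1.62 w 92.6
pos [560.    5.4 329.1] yaw 2.976 delta [ 0.1  0.5 -0.9] rot [-0.0046 -0.0007 -0.0056] F [-0.6 -0.4 -0.1] t 1.67 w 93.4
```

View pics/w2.png

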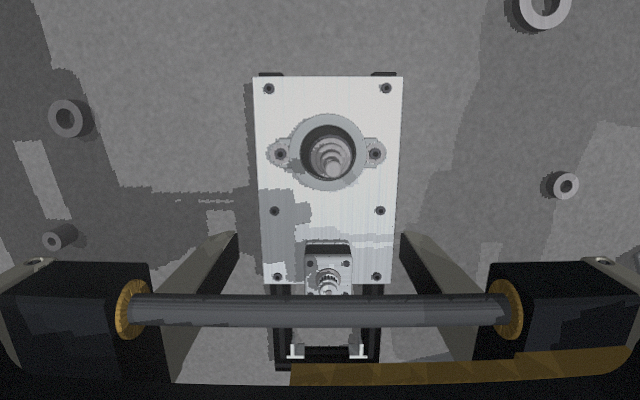

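Run:
```python
from h import *
im=cv2.imread('pics/w2.png')
cv2.imwrite('pics/c2.png',cv2.resize(im[105:200,265:395],None,fx=6,fy=6,interpolation=cv2.INTER_NEAREST))
```

```text
(no output)
```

View pics/c2.png

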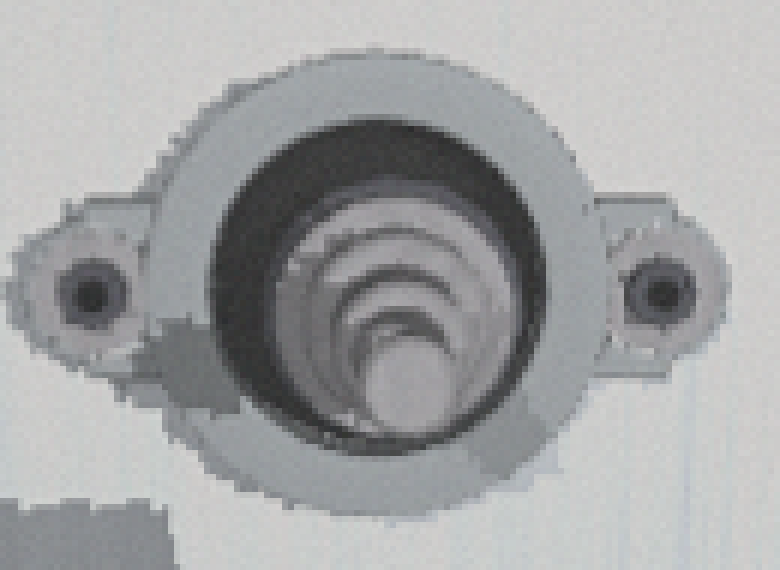

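Run:
```python
from h import *
I=inf('w2.png')
print('tip',ray('wrist',(265+409/6,105+380/6),94.5,I))
print('tip bottom/top',ray('wrist',(265+409/6,105+333/6),94.5,I),ray('wrist',(265+409/6,105+433/6),94.5,I))
for x in(276,520): print('innerring edge',ray('wrist',(265+x/6,105+315/6),42,I))
print('innertop',ray('wrist',(265+398/6,105+192/6),42,I))
# housing outer circle
for p in [(150,285),(604,285),(375,55),(385,518)]: print('housing',p,ray('wrist',(265+p[0]/6,105+p[1]/6),40,I))
for p in [(92,294),(660,293)]: print('bolt',p,ray('wrist',(265+p[0]/6,105+p[1]/6),34,I))
im=cv2.imread('pics/w2.png');g=cv2.GaussianBlur(cv2.cvtColor(im,cv2.COLOR_BGR2GRAY),(3,3),0)
for n,(x0,x1,y0,y1),z in [('bush',(40,95,90,150),18),('collar',(535,585,165,205),12),('sleeve',(35,82,215,255),26)]:
    c0=g[y0:y1,x0:x1]; th,m=cv2.threshold(c0,0,255,cv2.THRESH_OTSU); 
    m=((c0>150)*255).astype(np.uint8)
    c=max(cv2.findContours(m,cv2.RETR_EXTERNAL,cv2.CHAIN_APPROX_NONE)[0],key=cv2.contourArea); e=cv2.fitEllipse(cv2.convexHull(c))
    p=(e[0][0]+x0,e[0][1]+y0);print(n,th,np.round(p,1),np.round(e[1],1),ray('wrist',p,z,I))
cv2.imwrite('pics/c2b.png',np.hstack([cv2.resize(im[90:150,40:100],None,fx=5,fy=5),cv2.resize(im[155:215,530:590],None,fx=5,fy=5)]))
```

```text
tip [527.37226915  19.07191042  94.5       ]
tip bottom/top [521.98602813  19.91521156  94.5       ] [533.53135521  18.10854661  94.5       ]
innerring edge [525.24761796   2.4188879   42.        ]
innerring edge [530.97193782  36.5754154   42.        ]
innertop [511.04832907  22.19659726  42.        ]
housing (150, 285) [518.31169703 -14.65682298  40.        ]
housing (604, 285) [529.01633577  49.14396411  40.        ]
housing (375, 55) [492.17446379  22.04557995  40.        ]
housing (385, 518) [557.79755024  12.93603275  40.        ]
bolt (92, 294) [518.91407305 -23.9712888   34.        ]
bolt (660, 293) [532.48409117  57.79027011  34.        ]Traceback (most recent call last):
  File "<stdin>", line 14, in <module>
ValueError: max() iterable argument is empty
```

Call:
play_rows(plan=[[93,0,0,0,0,0,0]])

```text
t: 1.75
tool_pos: [559.2, 6.4, 328.9]
orientation: [-0.001, 0.082, 0.997, -0.002]
force: [0.3, -0.4, -0.4]
width: 0.999
```

Run:
```python
from h import *
d(560,6,330,np.pi-0.16)
save('wrist','w3.png')
d(560,6,330,np.pi-0.16)
save('top','t3.png')
d(560,6,330,np.pi-0.16)
im=cv2.imread('pics/w3.png');g=cv2.cvtColor(im,cv2.COLOR_BGR2GRAY)
for (x,y) in [(66,118),(560,185),(62,236),(541,9)]: print(g[max(0,y-20):y+20:4,x].tolist())
cv2.imwrite('pics/c3.png',np.hstack([cv2.resize(im[90:150,35:95],None,fx=5,fy=5),cv2.resize(im[155:215,530:590],None,fx=5,fy=5)]))
cv2.imwrite('pics/c3b.png',cv2.resize(im[105:200,265:395],None,fx=6,fy=6,interpolation=cv2.INTER_CUBIC))
```

```text
pos [559.2   6.4 328.9] yaw 2.976 delta [-0.9 -0.3 -1.1] rot [-0.0041 -0.0022 -0.0051] F [ 0.3 -0.4 -0.4] t 1.75 w 92.9
pos [559.    6.7 328.9] yaw 2.977 delta [-1.1 -0.6 -1.1] rot [-0.0042 -0.0023 -0.0045] F [-0.1  0.7  0.5] t 1.8 w 92.6
pos [559.    6.9 329.2] yaw 2.978 delta [-1.1 -0.7 -0.8] rot [-0.0044 -0.0016 -0.004 ] F [-0.5 -0.1  0.2] t 1.85 w 93.4
[78, 69, 101, 102, 49, 44, 55, 55, 58, 105]
[102, 108, 110, 100, 139, 75, 56, 61, 154, 161]
[118, 112, 79, 66, 59, 57, 54, 48, 53, 77]
[66, 60, 64, 87, 69, 132, 152, 155]
```

View pics/c3.png

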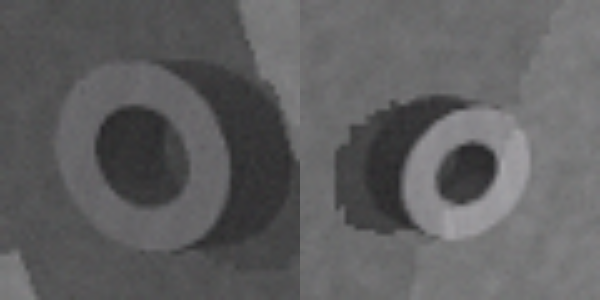

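View pics/c3b.png

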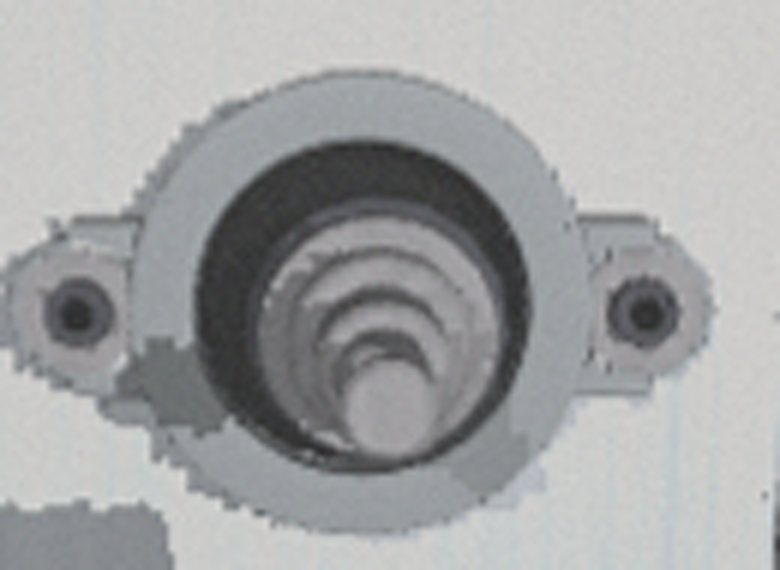

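Run:
```python
from h import *
I=inf('w3.png')
f=lambda p,z:np.round(ray('wrist',p,z,I),1)
print('tip',f((265+389/6,105+402/6),94.5))
a,b,c=f((265+258/6,105+335/6),42),f((265+502/6,105+335/6),42),f((265+380/6,105+215/6),42)
print('ir',a,b,(a+b)/2,c)
print('pocket',f((265+195/6,105+310/6),40),f((265+531/6,105+310/6),40), f((265+362/6,105+143/6),40),f((265+362/6,105+472/6),40))
print('bolts',f((265+77/6,105+313/6),34),f((265+643/6,105+313/6),34))
print('bush',f((63.6,121.2),18),'collar',f((563.2,189.6),12),'sleeve')
T=inf('t3.png')
t=cv2.imread('pics/t3.png');g=cv2.GaussianBlur(cv2.cvtColor(t,cv2.COLOR_BGR2GRAY),(3,3),0)
for n,(x,y),z in [('ring',(237,250),12),('collar',(237,188),12),('bush',(399,253),18),('sleeve',(421,212),26)]:
    c0=g[y-14:y+14,x-14:x+14];b=np.median(c0);m=((c0>b+18)*255).astype(np.uint8)
    c=max(cv2.findContours(m,cv2.RETR_EXTERNAL,cv2.CHAIN_APPROX_NONE)[0],key=cv2.contourArea); e=cv2.minEnclosingCircle(c)
    p=(e[0][0]+x-14,e[0][1]+y-14);print(n,b,np.round(p,1),e[1],np.round(ray('top',p,z,T),1))
```

```text
tip [527.2  19.   94.5]
ir [525.3   2.1  42. ] [530.9  36.3  42. ] [528.1  19.2  42. ] [511.4  21.9  42. ]
pocket [520.5  -6.3  40. ] [528.4  41.1  40. ] [501.3  21.   40. ] [547.9  13.4  40. ]
bolts [518.9 -24.   34. ] [532.5  57.7  34. ]
bush [ 452.3 -220.9   18. ] collar [599.6 249.6  12. ] sleeve
ring 126.0 [234.2 249.8] 9.227176666259766 [422.4 234.2  12. ]
collar 128.0 [234.7 186.7] 4.311479091644287 [602.  254.5  12. ]
bush 100.0 [388.5 252.5] 13.946425437927246 [ 447.4 -194.2   18. ]
sleeve 97.0 [419.5 222.5] 6.041623115539551 [ 536.7 -275.6   26. ]
```

Run:
```python
from h import *
d(430,226,320,np.pi-0.16)
```

```text
pos [559.    6.9 329.2] yaw 2.978 delta [163.  195.2   8.6] rot [-0.0044 -0.0016 -0.004 ] F [-0.5 -0.1  0.2] t 1.85 w 93.4
```

Call:
play_rows(plan=[[93,26,31,2,0,0,0],[93,52,62,3,0,0,0],[93,78,94,5,0,0,0],[93,104,125,6,0,0,0],[93,130,156,8,0,0,0]])

```text
t: 2.27
tool_pos: [453.9, 184.2, 321.2]
orientation: [-0.001, 0.081, 0.997, -0.002]
force: [-0.4, -0.2, 0.2]
width: 0.997
```

Run:
```python
from h import *
d(430,226,320,np.pi-0.16)
```

```text
pos [453.9 184.2 321.2] yaw 2.979 delta [30.3 37.4  1.1] rot [-0.0038 -0.0008 -0.0028] F [-0.4 -0.2  0.2] t 2.27 w 92.7
```

Call:
play_rows(plan=[[93,20,25,1,-0.004,0,-0.003],[93,30,37,1,-0.004,0,-0.003],[93,30,37,1,-0.004,0,-0.003],[93,30,37,1,-0.004,0,-0.003],[93,30,37,1,-0.004,0,-0.003]])

```text
t: 2.68
tool_pos: [430.1, 225.6, 320.5]
orientation: [0.0, 0.079, 0.997, 0.0]
force: [0.1, 0.3, 0.3]
width: 1.001
```

Run:
```python
from h import *
d(430,226,320,np.pi-0.16)
save('wrist','w4.png')
d(430,226,320,np.pi-0.16)
im=cv2.imread('pics/w4.png')
p=proj('wrist',[424,226,12],inf('w4.png'))[0];print(p)
x,y=p.astype(int);cv2.imwrite('pics/c4.png',cv2.resize(im[y-45:y+45,x-50:x+50],None,fx=6,fy=6,interpolation=cv2.INTER_CUBIC));print(x-50,y-45)
```

```text
pos [430.1 225.6 320.5] yaw 2.983 delta [0.2 0.4 0.5] rot [0.0001 0.0003 0.0015] F [0.1 0.3 0.3] t 2.68 w 93.0
pos [430.5 225.2 320.4] yaw 2.982 delta [0.6 0.8 0.4] rot [0.0001 0.0001 0.0002] F [ 0.1 -0.9 -0.4] t 2.73 w 93.3
[317.58987342 184.36766665]
267 139
```

View pics/c4.png

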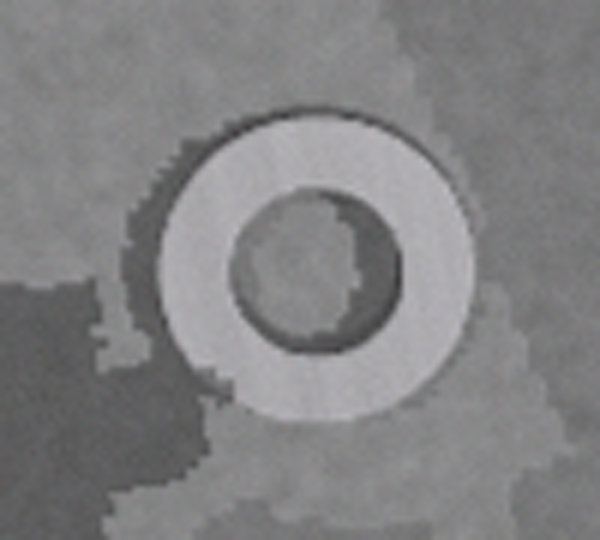

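Run:
```python
from h import *
I=inf('w4.png');p=ray('wrist',(267+317/6,139+268.5/6),12,I);print(p)
d(p[0],p[1],189,np.pi-0.16)
```

```text
[423.74358533 228.17997178  12.        ]
pos [430.5 225.2 320.4] yaw 2.982 delta [  7.2   1.9 131.4] rot [0.0001 0.0001 0.0002] F [ 0.1 -0.9 -0.4] t 2.73 w 93.3
```

Call:
play_rows(plan=[[93,4,1,38,0,0,0],[93,7,2,76,0,0,0],[93,7,2,105,0,0,0],[93,7,2,118,0,0,0],[93,7,2,122,0,0,0]])

```text
t: 3.15
tool_pos: [423.5, 226.8, 195.7]
orientation: [-0.002, 0.081, 0.997, -0.001]
force: [-0.6, 0.7, 0.2]
width: 1.002
```

Run:
```python
from h import *
d(423.7,228.2,189.5,np.pi-0.16)
```

```text
pos [423.5 226.8 195.7] yaw 2.98 delta [-0.   1.4  6.2] rot [-0.0023 -0.0047 -0.0018] F [-0.6  0.7  0.2] t 3.15 w 93.2
```

Call:
play_rows(plan=[[93,0,1,4,0,0,0],[70,0,1,6,0,0,0],[55,0,1,6,0,0,0],[45,0,1,6,0,0,0],[40,0,1,6,0,0,0]], squeeze=20)

```text
t: 3.57
tool_pos: [424.1, 227.9, 190.7]
orientation: [-0.001, 0.081, 0.997, -0.001]
force: [0.0, 0.1, -0.7]
width: 0.761
```

Call:
play_rows(plan=[[40,0,0,0,0,0,0],[40,0,0,0,0,0,0],[40,0,0,0,0,0,0]])

```text
t: 3.82
tool_pos: [424.2, 228.0, 191.2]
orientation: [-0.001, 0.081, 0.997, -0.0]
force: [0.7, -0.5, 1.3]
width: 0.548
```

Run:
```python
from h import *
d(423.7,228.2,189.5,np.pi-0.16)
```

```text
pos [424.2 228.  191.2] yaw 2.98 delta [0.6 0.1 1.7] rot [-0.001  -0.0018 -0.0017] F [ 0.7 -0.5  1.3] t 3.82 w 51.0
```

Call:
play_rows(plan=[[40,0,0,0,0,0,0],[40,0,0,-5,0,0,0],[40,0,0,-30,0,0,0],[40,0,0,-65,0,0,0],[40,0,0,-105,0,0,0]])

```text
t: 4.23
tool_pos: [423.5, 227.8, 296.0]
orientation: [-0.003, 0.081, 0.997, -0.001]
force: [1.6, 0.1, -0.2]
width: 0.53
```

Run:
```python
from h import *
save('wrist','w5.png')
d(527.4,19.1,312,np.pi-0.16)
```

```text
pos [426.2 228.7 304.5] yaw 2.98 delta [-133.6 -190.7   -7.1] rot [ 0.0029  0.0067 -0.0012] F [3.  0.3 4.1] t 4.28 w 49.4
```

View pics/w5.png

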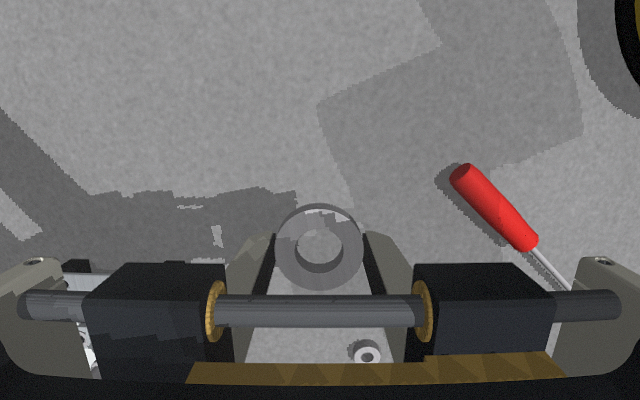

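Run:
```python
from h import *
im=cv2.imread('pics/w5.png')
cv2.imwrite('pics/c5.png',cv2.resize(im[195:305,260:380],None,fx=6,fy=6,interpolation=cv2.INTER_CUBIC))
```

```text
(no output)
```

View pics/c5.png

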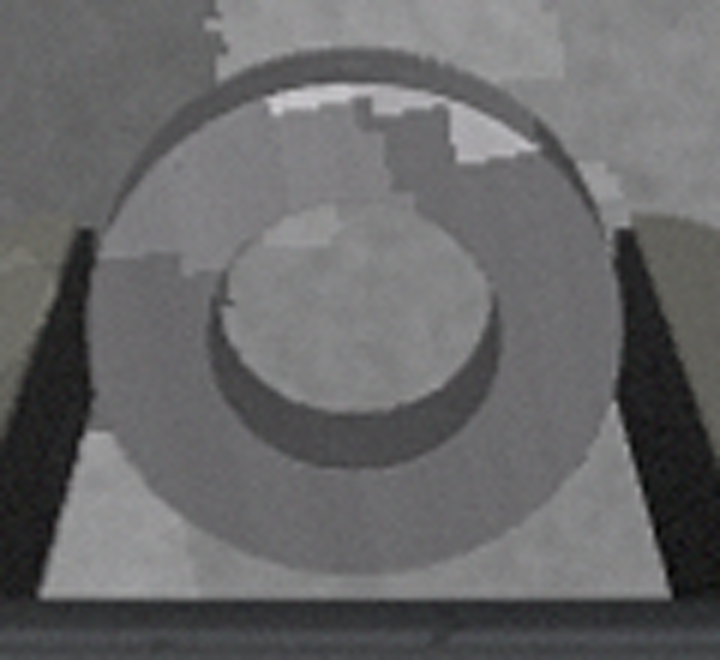

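Call:
play_rows(plan=[[40,-23,-33,-3,0,0,0],[40,-46,-66,-6,0,0,0],[40,-69,-99,-8,0,0,0],[40,-92,-132,-8,0,0,0],[40,-115,-164,-8,0,0,0]])

```text
t: 4.7
tool_pos: [513.6, 46.7, 313.4]
orientation: [0.004, 0.08, 0.997, 0.001]
force: [0.2, 0.7, -1.3]
width: 0.53
```

Run:
```python
from h import *
d(527.4,19.1,312,np.pi-0.16)
```

```text
pos [513.6  46.7 313.4] yaw 2.981 delta [-18.  -25.1   1.5] rot [ 0.003   0.0078 -0.0007] F [ 0.2  0.7 -1.3] t 4.7 w 49.2
```

Run:
```python
from h import *
import pickle
I=inf('w5.png')
# camera in tool frame: from present state (rigid)
s=env.read_state();q=s['orientation'];Rt=R.from_quat([q[1],q[2],q[3],q[0]]).as_matrix()
C=np.array(env.camera_info('wrist')['camera_from_world'])
Tt=np.eye(4);Tt[:3,:3]=Rt;Tt[:3,3]=s['tool_pos'];CT=C@Tt   # camera from tool
np.save('CT.npy',CT);print(np.round(CT,4).tolist())
J=dict(I);J['camera_from_world']=CT
f=lambda x,y,z:ray('wrist',(260+x/6,195+y/6),z,J)
zt=179.2
a,b,c,e=f(356,82,zt),f(356,575,zt),f(88,330,zt),f(624,330,zt)
print(a,b,(a+b)/2,c,e,(c+e)/2,np.linalg.norm(a-b))
a,b,c,e=f(354,203,zt),f(354,467,zt),f(209,335,zt),f(500,335,zt)
print(a,b,(a+b)/2,c,e,(c+e)/2)
```

```text
[[-0.0002, 1.0, -0.0006, -0.2773], [-0.9614, -0.0004, -0.2752, 79.1714], [-0.2752, 0.0006, 0.9614, 1.7094], [0.0, 0.0, 0.0, 1.0]]
[ 24.47752095   0.72225622 179.2       ] [-25.49044214   0.74049361 179.2       ] [ -0.50646059   0.73137492 179.2       ] [  0.40480231 -23.99783352 179.2       ] [  0.3771203   25.46673366 179.2       ] [  0.3909613    0.73445007 179.2       ] 49.96796642039926
[ 12.99354298   0.54572765 179.2       ] [-13.76860614   0.54713829 179.2       ] [ -0.38753158   0.54643297 179.2       ] [-7.92254640e-02 -1.28329234e+01  1.79200000e+02] [-9.38184324e-02  1.40198061e+01  1.79200000e+02] [-8.65219482e-02  5.93441374e-01  1.79200000e+02]
```

Call:
play_rows(plan=[[40,-12,-17,1,0.003,0.008,0],[40,-17,-25,1,0.003,0.008,0],[40,-17,-25,1,0.003,0.008,0],[40,-17,-25,1,0.003,0.008,0],[40,-17,-25,1,0.003,0.008,0]])

```text
t: 5.12
tool_pos: [525.6, 20.6, 312.2]
orientation: [-0.001, 0.08, 0.997, 0.0]
force: [0.5, 0.3, -1.6]
width: 0.528
```

Run:
```python
from h import *
d(526.9,18.5,312,np.pi-0.16)
im=save('wrist','w6.png')[:,:,::-1]
d(526.9,18.5,312,np.pi-0.16)
cv2.imwrite('pics/c6.png',cv2.resize(im[195:305,260:380],None,fx=6,fy=6,interpolation=cv2.INTER_CUBIC))
```

```text
pos [525.6  20.6 312.2] yaw 2.982 delta [-1.6 -1.9  0.2] rot [ 0.0006 -0.0013  0.0002] F [ 0.5  0.3 -1.6] t 5.12 w 49.1
pos [525.6  20.8 312.3] yaw 2.982 delta [-1.6 -2.1  0.3] rot [ 0.0004 -0.0011  0.0009] F [-0.   0.1 -1.1] t 5.17 w 49.4
```

View pics/c6.png

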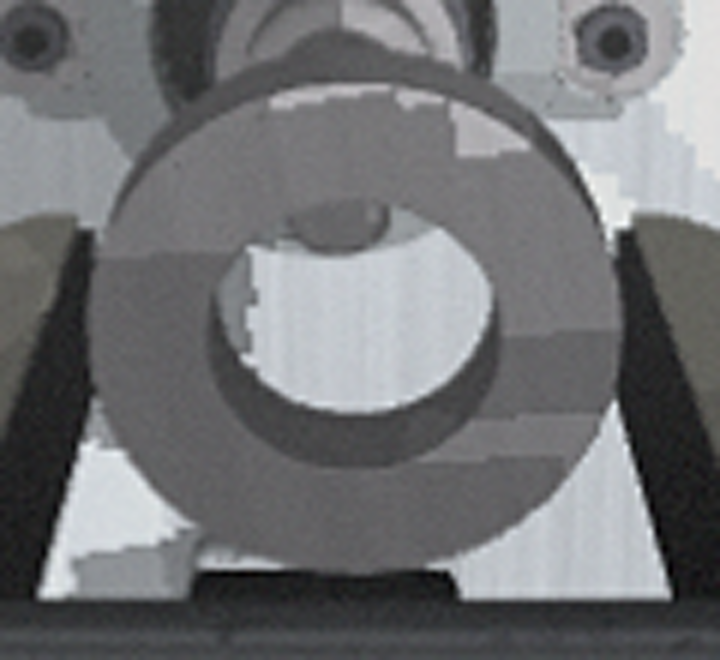

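Call:
play_rows(plan=[[40,-1.6,-2,0,0,0,0],[40,-1.6,-2,15,0,0,0],[40,-1.6,-2,35,0,0,0],[40,-1.6,-2,50,0,0,0],[40,-1.6,-2,58,0,0,0]])

```text
t: 5.58
tool_pos: [525.9, 19.8, 252.8]
orientation: [-0.002, 0.079, 0.997, 0.0]
force: [0.2, -0.4, -0.6]
width: 0.533
```

Run:
```python
from h import *
d(526.9,18.5,243,np.pi-0.16)
im=save('wrist','w7.png')[:,:,::-1]
d(526.9,18.5,243,np.pi-0.16)
cv2.imwrite('pics/c7.png',cv2.resize(im[195:305,260:380],None,fx=6,fy=6,interpolation=cv2.INTER_CUBIC))
```

```text
pos [525.9  19.8 252.8] yaw 2.984 delta [-1.3 -1.1  9.8] rot [ 0.0006 -0.0036  0.0025] F [ 0.2 -0.4 -0.6] t 5.58 w 49.6
pos [525.6  19.7 251.9] yaw 2.984 delta [-1.5 -1.   8.9] rot [ 0.0006 -0.0052  0.0023] F [-0.7  0.  -1.6] t 5.63 w 49.5
```

View pics/c7.png

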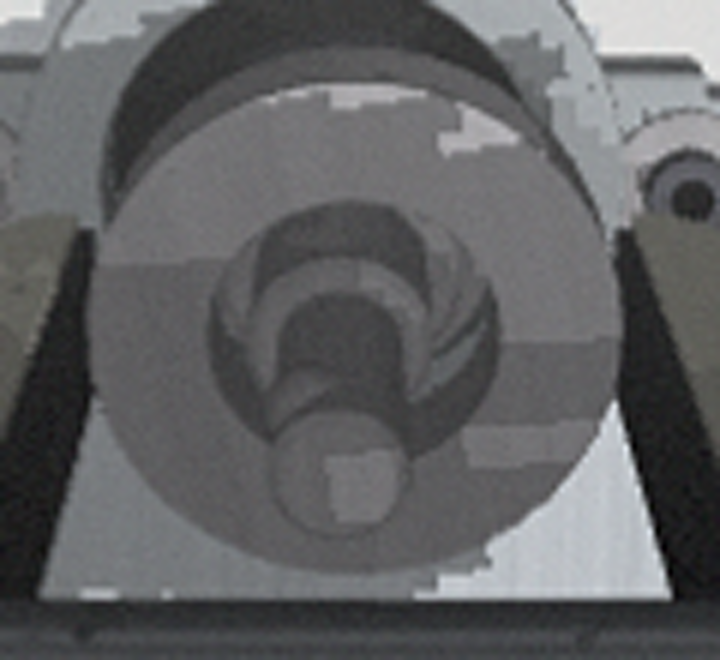

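```bash
cat >> h.py <<'E'
def tool(px,z):
    J={k:np.array(v) for k,v in env.camera_info('wrist').items()}; J['camera_from_world']=np.load('CT.npy')
    return np.round(ray('wrist',px,z,J),2)
E
python3 - <<'E'
from h import *
f=lambda x,y,z:tool((260+x/6,195+y/6),z)
z=252.8-94.5
print('tip',f(341,405,z),f(341,537,z),f(272,470,z),f(410,470,z))
# 18 land top edge z=70 -> outer left/right at widest
z=252.8-70
print('18land',f(247,335,z),f(432,335,z),f(340,258,z))
E
```

```text
tip [  3.76  -0.54 158.3 ] [ -8.45  -0.56 158.3 ] [ -2.17  -6.21 158.3 ] [ -2.18   5.11 158.3 ]
18land [ -1.81  -9.54 182.8 ] [ -1.82   7.91 182.8 ] [  6.06  -0.75 182.8 ]
```

Call:
play_rows(plan=[[40,-1.9,-1.3,0,0,-0.004,0],[40,-1.9,-1.3,0,0,-0.004,0],[40,-1.9,-1.3,2,0,-0.004,0],[40,-1.9,-1.3,4,0,-0.004,0],[40,-1.9,-1.3,4,0,-0.004,0]])

```text
t: 6.05
tool_pos: [527.4, 18.1, 248.2]
orientation: [-0.0, 0.079, 0.997, 0.0]
force: [0.2, -0.0, -0.4]
width: 0.53
```

Run:
```python
from h import *
im=save('wrist','w8.png')[:,:,::-1]
d(526.9,18.5,243,np.pi-0.16)
cv2.imwrite('pics/c8.png',cv2.resize(im[195:305,260:380],None,fx=6,fy=6,interpolation=cv2.INTER_CUBIC))
```

```text
pos [527.4  18.1 248.2] yaw 2.984 delta [0.5 0.3 5.2] rot [ 0.0006 -0.0007  0.0022] F [-0.2  0.  -0.7] t 6.1 w 49.6
```

View pics/c8.png

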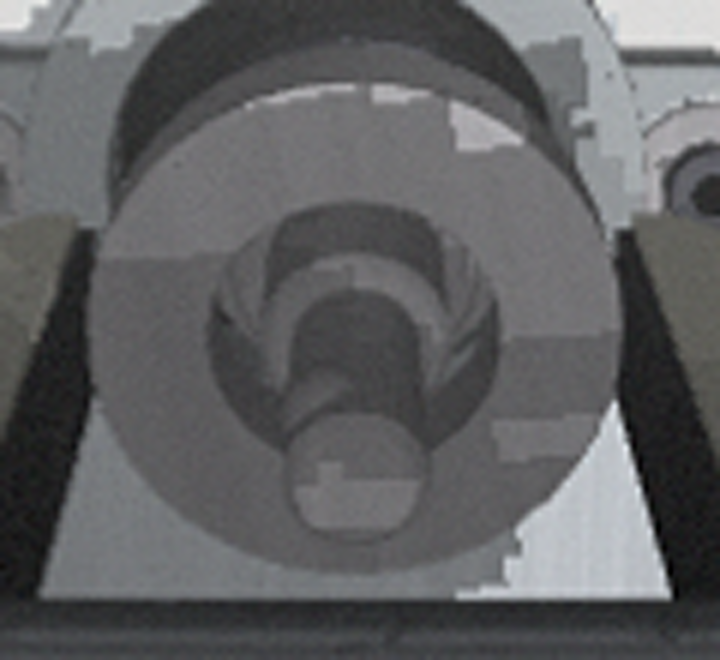

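Run:
```python
from h import *
f=lambda x,y,z:tool((260+x/6,195+y/6),z)
z=248.2-94.5
print('tip',f(358,408,z),f(358,542,z),f(286,470,z),f(429,470,z))
z=248.2-70
print('18land',f(262,335,z),f(447,335,z),f(352,254,z))
```

```text
tip [  5.92   0.82 153.7 ] [ -6.07   0.83 153.7 ] [  0.45  -4.89 153.7 ] [  0.44   6.46 153.7 ]
18land [  0.41  -7.89 178.2 ] [  0.4    9.07 178.2 ] [  8.45   0.36 178.2 ]
```

Call:
play_rows(plan=[[40,-0.2,0,2,0,0,0],[40,-0.2,0,4,0,0,0],[40,-0.2,0,6,0,0,0],[40,-0.2,0,7,0,0,0]])

```text
t: 6.43
tool_pos: [527.4, 18.0, 240.9]
orientation: [-0.001, 0.079, 0.997, 0.0]
force: [-0.3, -0.3, -0.4]
width: 0.536
```

Call:
play_rows(plan=[[40,0,0,1.5,0,0,0],[40,0,0,3,0,0,0],[40,0,0,4.5,0,0,0],[40,0,0,5,0,0,0]])

```text
t: 6.77
tool_pos: [527.4, 18.0, 235.6]
orientation: [-0.001, 0.079, 0.997, 0.0]
force: [0.4, -0.2, -0.8]
width: 0.531
```

Call:
play_rows(plan=[[40,0,0,0.7,0,0,0],[40,0,0,1.4,0,0,0],[40,0,0,2,0,0,0]])

```text
t: 7.02
tool_pos: [527.4, 18.0, 233.5]
orientation: [-0.001, 0.079, 0.997, 0.0]
force: [-0.2, -0.2, -0.8]
width: 0.534
```

Call:
play_rows(plan=[[40,0,0,0.5,0,0,0],[40,0,0,1,0,0,0]])

```text
t: 7.18
tool_pos: [527.4, 18.0, 233.0]
orientation: [-0.001, 0.079, 0.997, 0.0]
force: [-2.9, -0.1, 7.6]
width: 0.534
```

Call:
play_rows(plan=[[60,0,0,0,0,0,0],[75,0,0,-0.5,0,0,0],[75,0,0,-1,0,0,0],[75,0,0,-1,0,0,0]])

```text
t: 7.52
tool_pos: [527.5, 18.0, 234.1]
orientation: [-0.0, 0.079, 0.997, 0.0]
force: [0.1, -0.8, 0.1]
width: 0.767
```

Run:
```python
from h import *
im=save('wrist','w9.png')[:,:,::-1]
d(527.4,18,300,np.pi-0.16)
cv2.imwrite('pics/c9.png',cv2.resize(im[195:305,250:390],None,fx=5,fy=5,interpolation=cv2.INTER_CUBIC))
```

```text
pos [527.5  18.  234.1] yaw 2.984 delta [  0.2   0.  -65.9] rot [ 0.0006 -0.0011  0.0022] F [ 0.1  0.4 -0.1] t 7.57 w 73.5
```

View pics/c9.png

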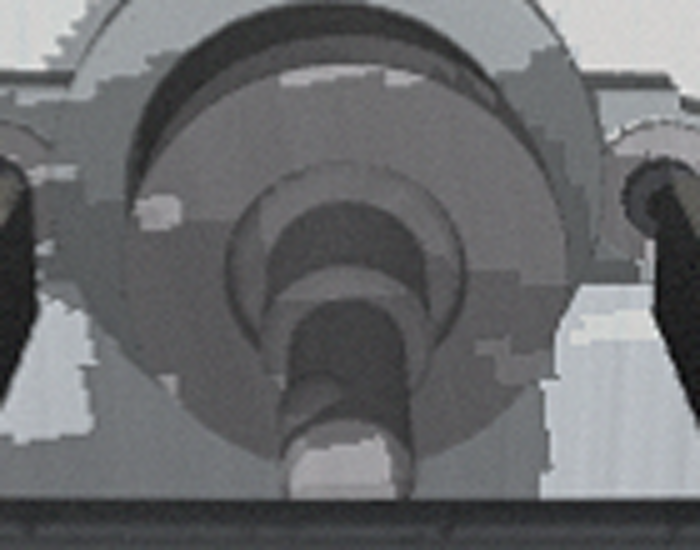

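Call:
play_rows(plan=[[80,0,0,-20,0,0,0],[93,0,0,-60,0,0,0],[93,0,0,-95,0,0,0],[93,10,-30,-95,0,0,0],[93,22,-65,-95,0,0,0]])

```text
t: 7.98
tool_pos: [496.7, -42.3, 331.7]
orientation: [0.003, 0.077, 0.997, -0.0]
force: [-0.2, -1.1, -1.2]
width: 0.999
```

Run:
```python
from h import *
d(460,-222,320,np.pi-0.16)
```

```text
pos [496.7 -42.3 331.7] yaw 2.988 delta [   8.8 -183.2   11.6] rot [0.0001 0.0055 0.0061] F [-0.2 -1.1 -1.2] t 7.98 w 92.9
```

Call:
play_rows(plan=[[93,2,-40,3,0,0.005,0.006],[93,4,-80,6,0,0.005,0.006],[93,6,-120,9,0,0.005,0.006],[93,8,-155,11,0,0.005,0.006],[93,9,-183,12,0,0.005,0.006]])

```text
t: 8.4
tool_pos: [458.9, -224.2, 319.5]
orientation: [0.0, 0.08, 0.997, -0.0]
force: [0.8, 0.3, -0.1]
width: 1.001
```

Call:
play_rows(plan=[[93,0,0,0,0,0,0],[93,0,0,0,0,0,0]])

```text
t: 8.57
tool_pos: [458.4, -225.7, 319.2]
orientation: [0.0, 0.082, 0.997, -0.0]
force: [0.4, -0.1, -0.7]
width: 1.0
```

Run:
```python
from h import *
im=save('wrist','w10.png')[:,:,::-1]
d(451.7,-221.5,193,np.pi-0.16)
p=proj('wrist',[452.3,-221,18],inf('w10.png'))[0];print(p)
x,y=p.astype(int);cv2.imwrite('pics/c10.png',cv2.resize(im[y-45:y+45,x-50:x+50],None,fx=6,fy=6,interpolation=cv2.INTER_CUBIC));print(x-50,y-45)
```

```text
pos [ 458.6 -224.5  319.2] yaw 2.979 delta [  7.3   1.8 126.2] rot [ 0.0003 -0.0001 -0.003 ] F [ 0.5 -0.6 -0.4] t 8.62 w 93.0
[322.28742818 185.55726289]
272 140
```

View pics/c10.png

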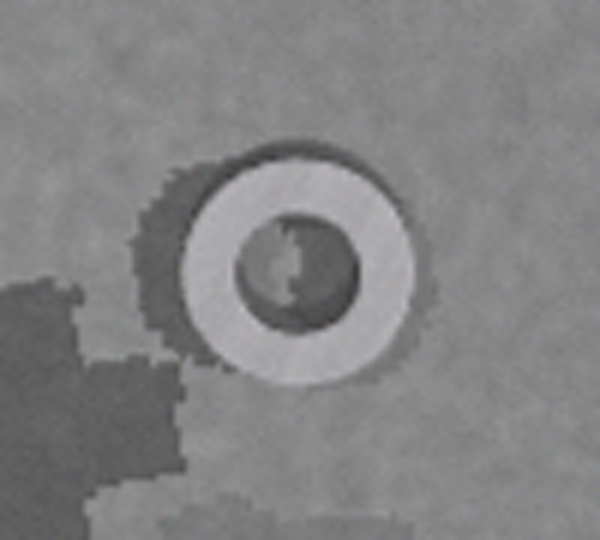

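Call:
play_rows(plan=[[93,4,1,38,0,0,0],[93,7,1.5,76,0,0,0],[80,7,1.5,105,0,0,0],[70,7,1.5,118,0,0,0],[65,7,1.5,124,0,0,0]])

```text
t: 9.03
tool_pos: [451.4, -219.4, 192.9]
orientation: [-0.002, 0.08, 0.997, 0.002]
force: [0.2, 0.6, 0.5]
width: 0.834
```

Run:
```python
from h import *
d(451.7,-221.8,191,np.pi-0.16)
```

```text
pos [ 451.4 -219.4  192.9] yaw 2.98 delta [-0.7 -2.3  1.8] rot [ 0.0031 -0.0043 -0.0012] F [0.2 0.6 0.5] t 9.03 w 77.6
```

Call:
play_rows(plan=[[60,-0.5,-2.2,1.5,0.003,-0.004,0],[50,-0.5,-2.2,1.5,0.003,-0.004,0],[40,-0.5,-2.2,1.5,0.003,-0.004,0],[28,-0.5,-2.2,1.5,0.003,-0.004,0],[28,-0.5,-2.2,1.5,0.003,-0.004,0]])

```text
t: 9.45
tool_pos: [451.9, -221.8, 192.5]
orientation: [0.001, 0.08, 0.997, -0.001]
force: [-0.2, 0.6, 0.2]
width: 0.473
```

Call:
play_rows(plan=[[28,0,0,0,0,0,0],[28,0,0,0,0,0,0],[28,0,0,0,0,0,0],[28,0,0,0,0,0,0]])

```text
t: 9.78
tool_pos: [452.2, -222.0, 193.3]
orientation: [0.001, 0.081, 0.997, -0.001]
force: [-1.0, 1.1, 6.1]
width: 0.376
```

Run:
```python
from h import *
d(451.7,-221.8,191,np.pi-0.16)
```

```text
pos [ 452.2 -222.   193.3] yaw 2.98 delta [0.6 0.2 2.3] rot [-0.0016  0.0031 -0.0012] F [-1.   1.1  6.1] t 9.78 w 34.9
```

Call:
play_rows(plan=[[28,0,0,-3,0,0,0],[28,0,0,-30,0,0,0],[28,0,0,-68,0,0,0],[28,0,0,-105,0,0,0],[28,0,0,-120,0,0,0]])

```text
t: 10.2
tool_pos: [452.7, -222.4, 317.9]
orientation: [0.004, 0.081, 0.997, -0.003]
force: [-0.0, -0.9, -0.9]
width: 0.373
```

Run:
```python
from h import *
im=save('wrist','w11.png')[:,:,::-1]
d(527.4,18,315,np.pi-0.16)
cv2.imwrite('pics/c11.png',cv2.resize(im[195:305,260:380],None,fx=6,fy=6,interpolation=cv2.INTER_CUBIC))
```

```text
pos [ 453.1 -222.7  319.3] yaw 2.981 delta [-34.7 249.5   3.1] rot [-0.0064  0.0113 -0.0011] F [ 1.8 -1.  -1. ] t 10.25 w 35.2
```

View pics/c11.png

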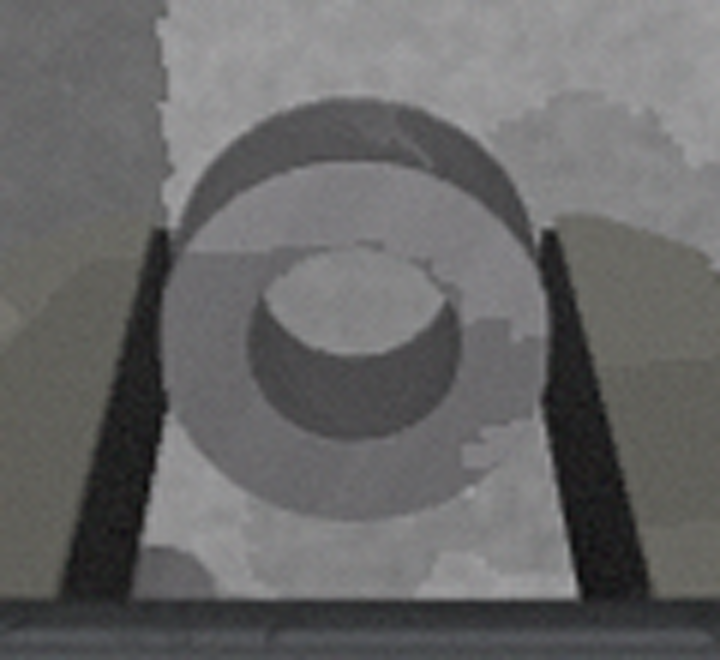

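Run:
```python
from h import *
f=lambda x,y,z:tool((260+x/6,195+y/6),z)
z=175.3
a=f(355,161,z),f(355,521,z),f(163,340,z),f(547,340,z);print(*a,(a[0]+a[1])/2,(a[2]+a[3])/2)
a=f(355,249,z),f(355,440,z),f(249,342,z),f(461,342,z);print(*a,(a[0]+a[1])/2,(a[2]+a[3])/2)
```

```text
[ 18.49   0.63 175.3 ] [-17.21   0.63 175.3 ] [  1.3  -16.67 175.3 ] [  1.28  17.93 175.3 ] [  0.64   0.63 175.3 ] [  1.29   0.63 175.3 ]
[ 10.18   0.63 175.3 ] [ -8.77   0.63 175.3 ] [  1.11  -8.92 175.3 ] [  1.1   10.18 175.3 ] [  0.705   0.63  175.3  ] [  1.105   0.63  175.3  ]
```

Call:
play_rows(plan=[[28,-5,40,2,0,0,0],[28,-10,80,2,0,0,0],[28,-16,120,3,-0.006,0.01,0],[28,-22,160,3,-0.006,0.01,0],[28,-28,200,3,-0.006,0.01,0]])

```text
t: 10.67
tool_pos: [512.7, -28.1, 314.5]
orientation: [-0.0, 0.081, 0.997, -0.0]
force: [0.5, 0.1, -1.0]
width: 0.378
```

Run:
```python
from h import *
d(527.4,18,315,np.pi-0.16)
```

```text
pos [512.7 -28.1 314.5] yaw 2.98 delta [-7.1 47.9 -0.5] rot [-0.0002 -0.     -0.002 ] F [ 0.5  0.1 -1. ] t 10.67 w 35.1
```

Call:
play_rows(plan=[[28,-5,30,0,0,0,0],[28,-8.2,47.5,0,0,0,0],[28,-8.2,47.5,0,0,0,0],[28,-8.2,47.5,0,0,0,0],[28,-8.2,47.5,0,0,0,0]])

```text
t: 11.08
tool_pos: [528.1, 16.9, 313.7]
orientation: [-0.001, 0.081, 0.997, -0.0]
force: [0.3, 0.1, -0.2]
width: 0.376
```

Run:
```python
from h import *
d(528.5,17.85,268,np.pi-0.16)
```

```text
pos [528.1  16.9 313.7] yaw 2.98 delta [-0.3  1.  45.7] rot [-0.0008 -0.0014 -0.0019] F [ 0.3  0.1 -0.2] t 11.08 w 35.0
```

Call:
play_rows(plan=[[28,-0.3,1,3,0,0,0],[28,-0.3,1,10,0,0,0],[28,-0.3,1,18,0,0,0],[28,-0.3,1,24,0,0,0],[28,-0.3,1,26,0,0,0]])

```text
t: 11.5
tool_pos: [527.9, 17.3, 286.0]
orientation: [-0.002, 0.081, 0.997, -0.0]
force: [0.7, -0.1, -0.9]
width: 0.378
```

Run:
```python
from h import *
im=save('wrist','w12.png')[:,:,::-1]
d(528.5,17.85,268,np.pi-0.16)
cv2.imwrite('pics/c12.png',cv2.resize(im[195:305,260:380],None,fx=6,fy=6,interpolation=cv2.INTER_CUBIC))
```

```text
pos [527.9  17.5 286.2] yaw 2.979 delta [-0.6  0.5 18.2] rot [-0.0008 -0.0041 -0.0025] F [-0.1  0.2 -1.7] t 11.55 w 34.8
```

View pics/c12.png

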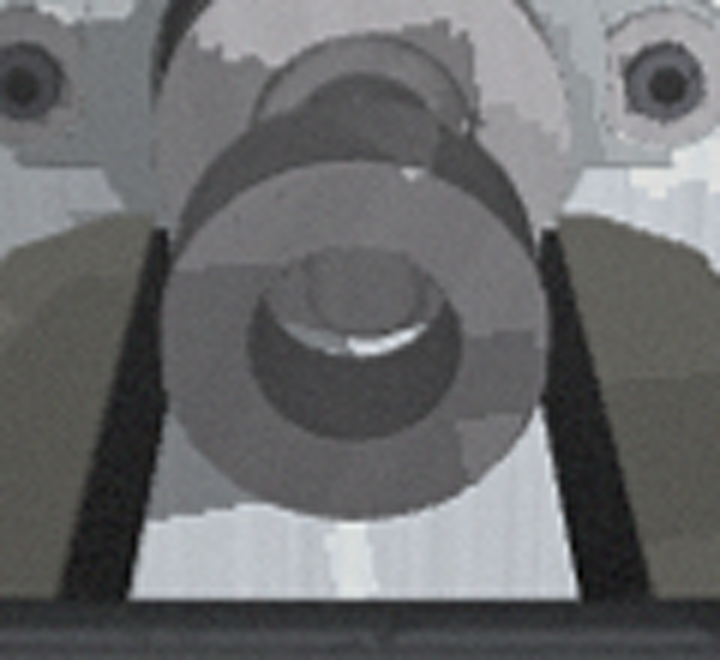

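Run:
```python
from h import *
f=lambda x,y,z:tool((260+x/6,195+y/6),z)
z=191.6
print(f(365,332,z),f(308,280,z),f(422,280,z))
```

```text
[ -5.72   1.66 191.6 ] [-1.000e-01 -3.970e+00  1.916e+02] [-1.100e-01  7.260e+00  1.916e+02]
```

Call:
play_rows(plan=[[28,-0.6,0.8,1,0,-0.004,0],[28,-0.6,0.8,6,0,-0.004,0],[28,-0.6,0.8,12,0,-0.004,0],[28,-0.6,0.8,16,0,-0.004,0],[28,-0.6,0.8,18,0,-0.004,0]])

```text
t: 11.97
tool_pos: [528.3, 18.3, 267.3]
orientation: [-0.001, 0.081, 0.997, -0.0]
force: [-0.5, -0.8, -1.1]
width: 0.375
```

Run:
```python
from h import *
im=save('wrist','w13.png')[:,:,::-1]
d(528.5,17.85,268,np.pi-0.16)
cv2.imwrite('pics/c13.png',cv2.resize(im[195:305,260:380],None,fx=6,fy=6,interpolation=cv2.INTER_CUBIC))
```

```text
pos [528.3  18.3 267.2] yaw 2.979 delta [-0.3 -0.4 -0.8] rot [-0.0007 -0.0015 -0.0025] F [-0.8 -0.  -1.2] t 12.02 w 35.1
```

View pics/c13.png

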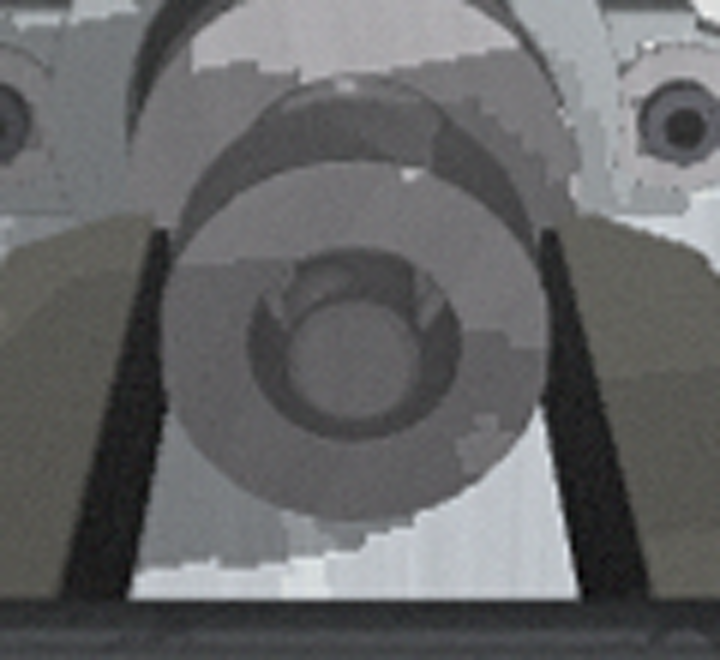

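Run:
```python
from h import *
f=lambda x,y,z:tool((260+x/6,195+y/6),z)
z=172.8
print(f(353,298,z),f(353,419,z),f(287,358,z),f(419,358,z))
```

```text
[  6.58   0.45 172.8 ] [ -5.28   0.45 172.8 ] [  0.77  -5.42 172.8 ] [  0.76   6.31 172.8 ]
```

Call:
play_rows(plan=[[28,0,-0.2,2,0,0,0],[28,0,-0.2,4,0,0,0],[28,0,-0.2,6,0,0,0],[28,0,-0.2,7,0,0,0]])

```text
t: 12.35
tool_pos: [528.2, 18.1, 260.0]
orientation: [-0.001, 0.081, 0.997, -0.0]
force: [1.3, 0.0, -1.0]
width: 0.377
```

Call:
play_rows(plan=[[28,0,0,2,0,0,0],[28,0,0,4,0,0,0],[28,0,0,6,0,0,0],[28,0,0,8,0,0,0],[28,0,0,9.5,0,0,0]])

```text
t: 12.77
tool_pos: [528.2, 18.1, 250.3]
orientation: [-0.001, 0.081, 0.997, -0.0]
force: [-0.4, 0.8, -0.4]
width: 0.377
```

Call:
play_rows(plan=[[28,0,0,0.7,0,0,0],[28,0,0,1.4,0,0,0],[28,0,0,2.1,0,0,0],[28,0,0,2.5,0,0,0]])

```text
t: 13.1
tool_pos: [528.2, 18.1, 247.7]
orientation: [-0.001, 0.081, 0.997, -0.0]
force: [0.5, -0.0, -0.6]
width: 0.379
```

Call:
play_rows(plan=[[28,0,0,0.5,0,0,0],[28,0,0,1,0,0,0]])

```text
t: 13.27
tool_pos: [528.3, 18.1, 247.2]
orientation: [-0.001, 0.081, 0.997, -0.0]
force: [-2.5, -0.2, 8.1]
width: 0.378
```

Seated with 8 N at the expected height. Release and inspect.

Call:
play_rows(plan=[[45,0,0,0,0,0,0],[60,0,0,-0.5,0,0,0],[60,0,0,-1,0,0,0],[60,0,0,-1,0,0,0],[60,0,0,-10,0,0,0]])

```text
t: 13.68
tool_pos: [527.6, 18.1, 256.0]
orientation: [-0.002, 0.081, 0.997, -0.0]
force: [0.1, 0.1, -0.9]
width: 0.636
```

Run:
```python
from h import *
im=save('wrist','w14.png')[:,:,::-1]
d(528,18.1,330,np.pi-0.16)
cv2.imwrite('pics/c14.png',cv2.resize(im[195:305,250:390],None,fx=5,fy=5,interpolation=cv2.INTER_CUBIC))
```

```text
pos [528.5  18.1 258.6] yaw 2.979 delta [  0.6  -0.1 -71.4] rot [-0.0008 -0.0007 -0.0024] F [-0.3  0.7  1.1] t 13.73 w 59.7
```

View pics/c14.png

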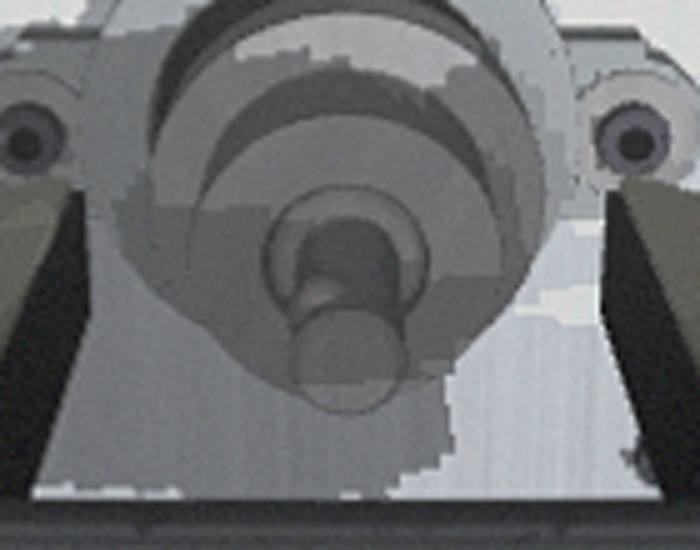

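Call:
play_rows(plan=[[80,0,0,-30,0,0,0],[93,0,0,-65,0,0,0],[93,-4,10,-72,0,0,0],[93,-14,45,-72,0,0,0],[93,-25,85,-72,0,0,0]])

```text
t: 14.15
tool_pos: [567.7, 97.5, 332.6]
orientation: [0.001, 0.083, 0.997, -0.001]
force: [0.4, -0.1, -0.2]
width: 0.953
```

Run:
```python
from h import *
d(606,248,320,np.pi-0.16)
```

```text
pos [567.7  97.5 332.6] yaw 2.975 delta [-12.9 154.8  12.5] rot [-0.0008  0.003  -0.0061] F [ 0.4 -0.1 -0.2] t 14.15 w 88.7
```

Call:
play_rows(plan=[[93,-3,38,4,0,0.003,-0.006],[93,-6,76,8,0,0.003,-0.006],[93,-9,114,12,0,0.003,-0.006],[93,-12,145,12,0,0.003,-0.006],[93,-13,154,12,0,0.003,-0.006]])

```text
t: 14.57
tool_pos: [606.1, 251.8, 320.1]
orientation: [0.0, 0.078, 0.997, 0.001]
force: [-0.5, 0.1, 0.0]
width: 0.999
```

Call:
play_rows(plan=[[93,0,0,0,0,0,0],[93,0,0,0,0,0,0]])

```text
t: 14.73
tool_pos: [605.9, 252.5, 319.8]
orientation: [-0.0, 0.077, 0.997, 0.0]
force: [-0.4, -0.4, -0.4]
width: 1.002
```

Run:
```python
from h import *
im=save('wrist','w15.png')[:,:,::-1]
d(599.0,249,191,np.pi-0.16)
p=proj('wrist',[599.6,249.6,12],inf('w15.png'))[0];print(p)
x,y=p.astype(int);cv2.imwrite('pics/c15.png',cv2.resize(im[y-45:y+45,x-50:x+50],None,fx=6,fy=6,interpolation=cv2.INTER_CUBIC));print(x-50,y-45)
```

```text
pos [605.9 251.4 320. ] yaw 2.985 delta [  6.4  -3.5 129. ] rot [ 0.0005 -0.0001  0.0037] F [-0.5 -0.3 -0.6] t 14.78 w 92.6
[313.85492973 184.96874758]
263 139
```

View pics/c15.png

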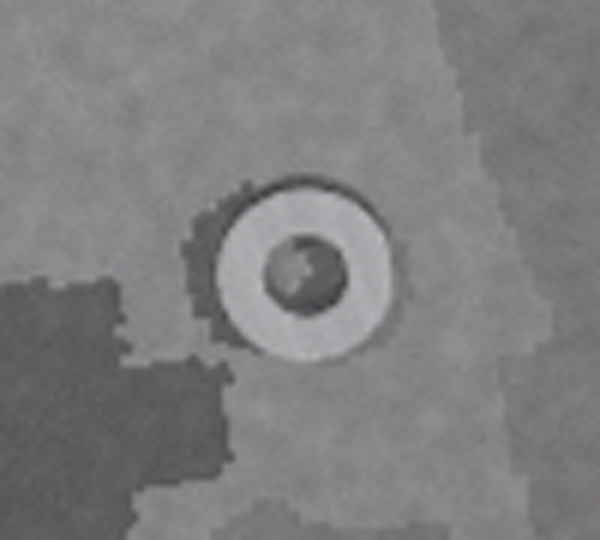

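Call:
play_rows(plan=[[93,4,-2,38,0,0,0.004],[85,6.4,-3.5,76,0,0,0.004],[75,6.4,-3.5,105,0,0,0.004],[65,6.4,-3.5,118,0,0,0.004],[60,6.4,-3.5,124,0,0,0.004]])

```text
t: 15.2
tool_pos: [598.3, 247.2, 193.8]
orientation: [-0.002, 0.081, 0.997, -0.001]
force: [0.8, 0.4, 0.2]
width: 0.762
```

Run:
```python
from h import *
d(599,249,190.5,np.pi-0.16)
```

```text
pos [598.3 247.2 193.8] yaw 2.979 delta [-0.4  1.9  3.3] rot [-0.0015 -0.0041 -0.0021] F [0.8 0.4 0.2] t 15.2 w 70.8
```

Call:
play_rows(plan=[[50,-0.2,1.8,3,-0.001,-0.004,-0.002],[42,-0.2,1.8,3.3,-0.001,-0.004,-0.002],[34,-0.2,1.8,3.3,-0.001,-0.004,-0.002],[20,-0.2,1.8,3.3,-0.001,-0.004,-0.002],[20,-0.2,1.8,3.3,-0.001,-0.004,-0.002]], squeeze=25)

```text
t: 15.62
tool_pos: [599.3, 249.1, 192.0]
orientation: [0.001, 0.08, 0.997, 0.0]
force: [-0.5, -0.0, -0.4]
width: 0.403
```

Call:
play_rows(plan=[[20,0,0,0,0,0,0],[20,0,0,0,0,0,0],[20,0,0,0,0,0,0],[20,0,0,0,0,0,0]], squeeze=40)

```text
t: 15.95
tool_pos: [599.7, 249.3, 193.1]
orientation: [0.002, 0.08, 0.997, 0.0]
force: [-1.1, 0.1, 5.6]
width: 0.283
```

Run:
```python
from h import *
d(599,249,190.5,np.pi-0.16)
```

```text
pos [599.7 249.3 193.1] yaw 2.982 delta [ 0.7 -0.4  2.6] rot [0.0013 0.0042 0.0002] F [-1.1  0.1  5.6] t 15.95 w 26.4
```

Call:
play_rows(plan=[[40,0,0,0,0,0,0],[40,0,0,2,0.001,0.004,0],[40,0,0,5,0.001,0.004,0],[20,0,0,5,0.001,0.004,0],[20,0,0,5,0.001,0.004,0]])

```text
t: 16.37
tool_pos: [599.5, 249.2, 187.4]
orientation: [-0.001, 0.08, 0.997, -0.0]
force: [0.6, -0.8, 0.3]
width: 0.331
```

Call:
play_rows(plan=[[20,0,0,1,0,0,0],[20,0,0,1,0,0,0],[20,0,0,1,0,0,0]])

```text
t: 16.62
tool_pos: [599.6, 249.3, 187.1]
orientation: [-0.0, 0.08, 0.997, 0.0]
force: [-1.5, -0.3, 5.8]
width: 0.29
```

Run:
```python
from h import *
d(599,249,190.5,np.pi-0.16)
```

```text
pos [599.6 249.3 187.1] yaw 2.982 delta [ 0.5 -0.4 -3.4] rot [ 0.     -0.0006  0.0001] F [-1.5 -0.3  5.8] t 16.62 w 26.9
```

Call:
play_rows(plan=[[36,0,0,0,0,0,0],[36,0,0,-1,0,0,0],[36,0,0,-2,0,0,0],[20,0,0,-2,0,0,0],[20,0,0,-2,0,0,0]])

```text
t: 17.03
tool_pos: [599.6, 249.3, 189.1]
orientation: [-0.0, 0.08, 0.997, 0.0]
force: [-0.3, 0.7, 0.9]
width: 0.294
```

Call:
play_rows(plan=[[20,0,0,0,0,0,0],[20,0,0,0,0,0,0]])

```text
t: 17.2
tool_pos: [599.6, 249.3, 189.1]
orientation: [-0.0, 0.08, 0.997, 0.0]
force: [-0.6, 0.3, 0.6]
width: 0.288
```

Run:
```python
from h import *
d(599,249,190.5,np.pi-0.16)
```

```text
pos [599.6 249.3 189.1] yaw 2.982 delta [ 0.5 -0.4 -1.4] rot [-0.     -0.0007  0.0001] F [-0.6  0.3  0.6] t 17.2 w 26.8
```

Tips 3 mm above the collar's underside (reference 189.1). Lift.

Call:
play_rows(plan=[[20,0,0,-3,0,0,0],[20,0,0,-30,0,0,0],[20,0,0,-68,0,0,0],[20,0,0,-105,0,0,0],[20,0,0,-125,0,0,0]])

```text
t: 17.62
tool_pos: [600.4, 249.5, 318.7]
orientation: [0.002, 0.08, 0.997, 0.001]
force: [0.6, 0.6, -0.2]
width: 0.289
```

Run:
```python
from h import *
im=save('wrist','w16.png')[:,:,::-1]
d(528.2,18.1,314,np.pi-0.16)
cv2.imwrite('pics/c16.png',cv2.resize(im[195:305,260:380],None,fx=6,fy=6,interpolation=cv2.INTER_CUBIC))
```

```text
pos [601.2 249.7 322.2] yaw 2.982 delta [  35.3 -240.3    6.9] rot [0.0041 0.0096 0.0002] F [1.5 0.6 1.6] t 17.67 w 26.7
```

View pics/c16.png

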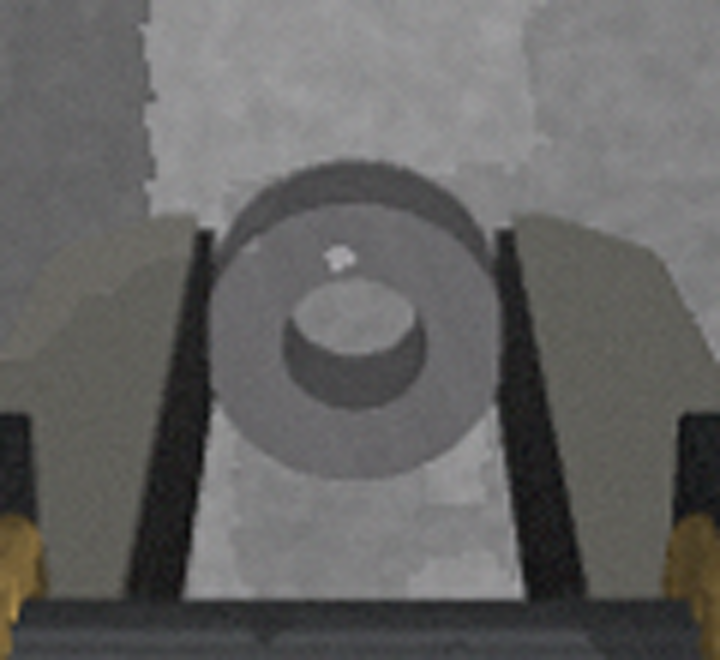

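Run:
```python
from h import *
f=lambda x,y,z:tool((260+x/6,195+y/6),z)
z=177.1
a=f(355,203,z),f(355,480,z),f(210,340,z),f(500,340,z);print(*a,(a[0]+a[1])/2,(a[2]+a[3])/2)
a=f(355,278,z),f(355,409,z),f(283,342,z),f(427,342,z);print(*a,(a[0]+a[1])/2,(a[2]+a[3])/2)
```

```text
[ 13.83   0.63 177.1 ] [-13.94   0.64 177.1 ] [  0.43 -12.58 177.1 ] [  0.42  13.85 177.1 ] [-5.500e-02  6.350e-01  1.771e+02] [  0.425   0.635 177.1  ]
[  6.58   0.63 177.1 ] [ -6.56   0.64 177.1 ] [  0.24  -5.93 177.1 ] [  0.23   7.2  177.1 ] [1.000e-02 6.350e-01 1.771e+02] [  0.235   0.635 177.1  ]
```

Call:
play_rows(plan=[[20,5,-38,2,0,0,0],[20,10,-76,2,0,0,0],[20,16,-115,3,0.004,0.01,0],[20,22,-155,3,0.004,0.01,0],[20,28,-192,5,0.004,0.01,0]])

```text
t: 18.08
tool_pos: [542.1, 63.1, 316.2]
orientation: [-0.0, 0.08, 0.997, -0.0]
force: [0.5, -0.5, -0.1]
width: 0.288
```

Run:
```python
from h import *
d(528.2,18.1,314,np.pi-0.16)
```

```text
pos [542.1  63.1 316.2] yaw 2.982 delta [  6.6 -46.6   2.2] rot [-0.0002 -0.      0.0008] F [ 0.5 -0.5 -0.1] t 18.08 w 26.8
```

Call:
play_rows(plan=[[20,4,-30,1,0,0,0],[20,7.2,-46.5,2,0,0,0],[20,7.2,-46.5,2,0,0,0],[20,7.2,-46.5,2,0,0,0],[20,7.2,-46.5,2,0,0,0]])

```text
t: 18.5
tool_pos: [527.9, 18.8, 314.3]
orientation: [0.0, 0.08, 0.997, 0.0]
force: [0.7, 1.1, -0.8]
width: 0.289
```

Run:
```python
from h import *
d(527.6,18.2,290,np.pi-0.16)
```

```text
pos [527.9  18.8 314.3] yaw 2.982 delta [ 0.2 -0.7 24.3] rot [0.0004 0.0002 0.0005] F [ 0.7  1.1 -0.8] t 18.5 w 26.9
```

Call:
play_rows(plan=[[20,0.2,-0.6,5,0,0,0],[20,0.2,-0.6,13,0,0,0],[20,0.2,-0.6,20,0,0,0],[20,0.2,-0.6,25,0,0,0],[20,0.2,-0.6,26,0,0,0]])

```text
t: 18.92
tool_pos: [527.1, 18.9, 286.5]
orientation: [-0.001, 0.079, 0.997, 0.0]
force: [-0.3, -0.4, -1.0]
width: 0.285
```

Call:
play_rows(plan=[[20,0,0,0,0,0,0]])

```text
t: 19.0
tool_pos: [527.1, 19.1, 285.9]
orientation: [-0.002, 0.079, 0.997, 0.0]
force: [-0.1, 0.3, -0.1]
width: 0.281
```

Run:
```python
from h import *
d(527.6,18.2,284,np.pi-0.16)
im=save('wrist','w17.png')[:,:,::-1]
d(527.6,18.2,284,np.pi-0.16)
cv2.imwrite('pics/c17.png',cv2.resize(im[195:305,260:380],None,fx=6,fy=6,interpolation=cv2.INTER_CUBIC))
```

```text
pos [527.1  19.1 285.9] yaw 2.983 delta [-0.6 -0.9  1.9] rot [ 0.0004 -0.0037  0.0018] F [-0.1  0.3 -0.1] t 19.0 w 26.2
pos [527.   19.2 285.8] yaw 2.983 delta [-0.8 -0.9  1.8] rot [ 0.0005 -0.0041  0.0018] F [-0.7  0.2 -0.7] t 19.05 w 26.3
```

View pics/c17.png

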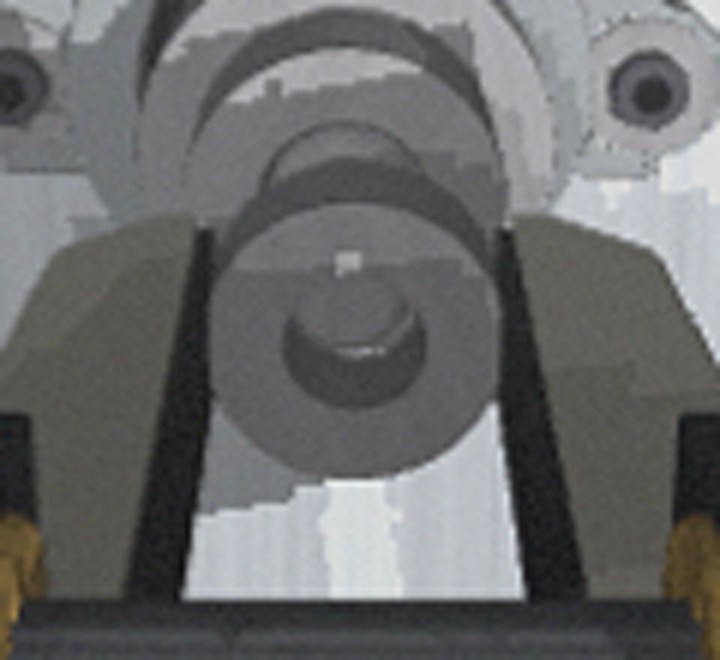

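Run:
```python
from h import *
im=cv2.imread('pics/w17.png')
c=cv2.resize(im[236:266,303:335],None,fx=20,fy=20,interpolation=cv2.INTER_CUBIC)
cv2.imwrite('pics/c17b.png',cv2.normalize(c,None,0,255,cv2.NORM_MINMAX))
```

```text
(no output)
```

View pics/c17b.png

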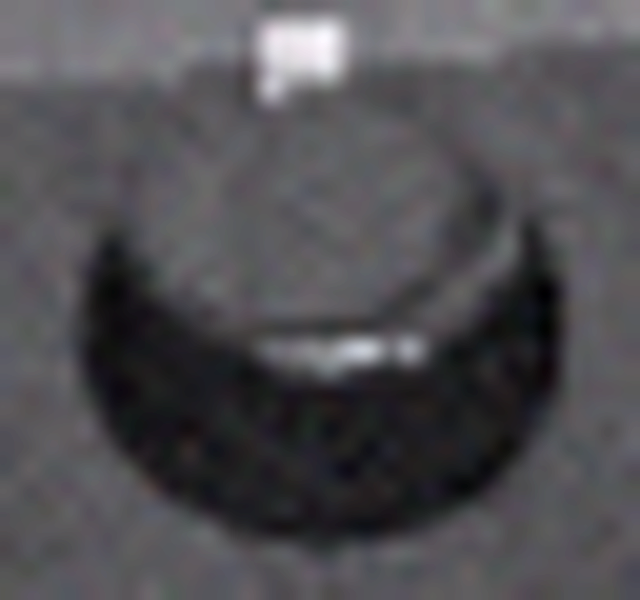

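Run:
```python
from h import *
z=191.4
print(tool((318,252.5),z),tool((327,245),z))
```

```text
[-7.050e+00 -3.000e-02  1.914e+02] [ -2.16   5.3  191.4 ]
```

Call:
play_rows(plan=[[20,-1,-0.9,0,0,-0.004,0.002],[20,-1,-0.9,0,0,-0.004,0.002],[20,-1,-0.9,1,0,-0.004,0.002],[20,-1,-0.9,2,0,-0.004,0.002],[20,-1,-0.9,3,0,-0.004,0.002]])

```text
t: 19.47
tool_pos: [527.9, 18.1, 283.0]
orientation: [0.0, 0.08, 0.997, 0.0]
force: [-0.5, 0.5, -0.4]
width: 0.288
```

Run:
```python
from h import *
im=save('wrist','w18.png')[:,:,::-1]
d(527.6,18.2,284,np.pi-0.16)
c=cv2.resize(im[236:266,303:335],None,fx=20,fy=20,interpolation=cv2.INTER_CUBIC)
cv2.imwrite('pics/c18.png',cv2.normalize(c,None,0,255,cv2.NORM_MINMAX))
```

```text
pos [527.8  18.1 282.7] yaw 2.981 delta [ 0.2  0.1 -1.3] rot [ 0.0005 -0.0001 -0.0004] F [0.8 1.1 0.1] t 19.52 w 26.4
```

View pics/c18.png

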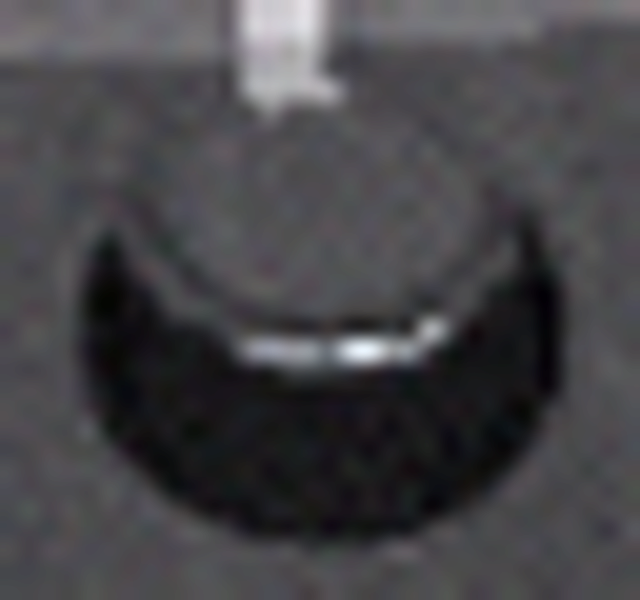

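Call:
play_rows(plan=[[20,0.1,0,1,0,0,0],[20,0.1,0,2,0,0,0],[20,0.1,0,2.5,0,0,0]])

```text
t: 19.77
tool_pos: [527.6, 18.1, 280.1]
orientation: [-0.0, 0.08, 0.997, 0.0]
force: [0.2, 0.6, -0.0]
width: 0.286
```

Run:
```python
from h import *
im=save('wrist','w19.png')[:,:,::-1]
d(527.6,18.2,284,np.pi-0.16)
c=cv2.resize(im[236:266,303:335],None,fx=20,fy=20,interpolation=cv2.INTER_CUBIC)
cv2.imwrite('pics/c19.png',cv2.normalize(c,None,0,255,cv2.NORM_MINMAX))
```

```text
pos [527.6  18.1 280. ] yaw 2.981 delta [ 0.   0.1 -4. ] rot [ 0.0005 -0.0005 -0.0003] F [ 0.2 -0.3 -0. ] t 19.82 w 26.8
```

View pics/c19.png

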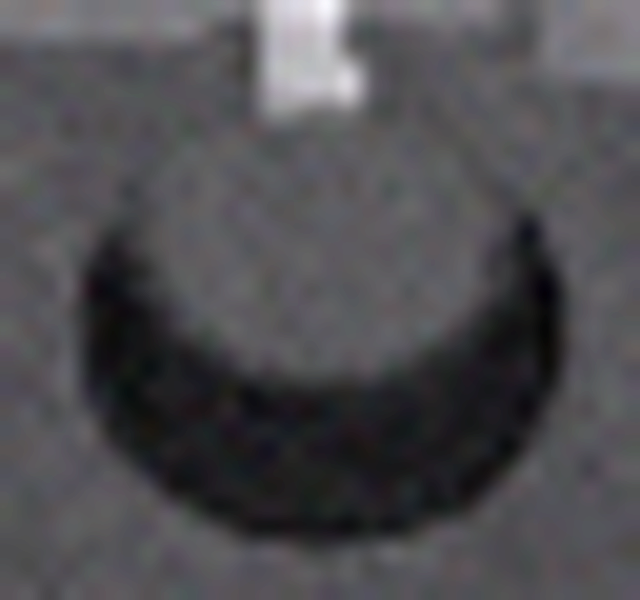

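Call:
play_rows(plan=[[20,0,0,0.6,0,0,0],[20,0,0,1.2,0,0,0]])

```text
t: 19.98
tool_pos: [527.7, 18.1, 278.9]
orientation: [0.0, 0.08, 0.997, 0.0]
force: [-0.2, -0.2, 0.8]
width: 0.284
```

Call:
play_rows(plan=[[20,0,0,0.6,0,0,0]])

```text
t: 20.07
tool_pos: [527.9, 18.1, 278.5]
orientation: [0.0, 0.08, 0.997, 0.0]
force: [-1.4, -0.1, 3.8]
width: 0.287
```

Call:
play_rows(plan=[[20,0,0,0.6,0,0,0]])

```text
t: 20.15
tool_pos: [528.0, 18.1, 278.3]
orientation: [0.001, 0.08, 0.997, 0.0]
force: [-1.6, 0.4, 4.5]
width: 0.289
```

Call:
play_rows(plan=[[20,0.2,0,0.8,0,0,0]])

```text
t: 20.23
tool_pos: [527.9, 18.1, 278.0]
orientation: [0.001, 0.08, 0.997, 0.0]
force: [-1.6, -1.5, 6.7]
width: 0.286
```

Call:
play_rows(plan=[[20,0.2,0,1,0,0,0]])

```text
t: 20.32
tool_pos: [527.9, 18.1, 277.7]
orientation: [0.001, 0.08, 0.997, 0.0]
force: [-2.8, -0.2, 8.5]
width: 0.288
```

Call:
play_rows(plan=[[20,0,0,1,0,0,0]])

```text
t: 20.4
tool_pos: [527.9, 18.1, 277.5]
orientation: [0.002, 0.08, 0.997, -0.0]
force: [-1.7, 1.1, 8.6]
width: 0.29
```

Call:
play_rows(plan=[[20,0.3,0,1.2,0,0,0]])

```text
t: 20.48
tool_pos: [527.7, 18.1, 277.3]
orientation: [0.002, 0.08, 0.997, -0.0]
force: [-1.5, 0.4, 7.2]
width: 0.288
```

Call:
play_rows(plan=[[20,0.2,0,1.2,0,-0.003,0]])

```text
t: 20.57
tool_pos: [527.4, 18.2, 276.8]
orientation: [0.004, 0.08, 0.997, -0.0]
force: [-2.3, 0.9, 6.1]
width: 0.288
```

Call:
play_rows(plan=[[20,0.2,0,1.2,0,-0.003,0]])

```text
t: 20.65
tool_pos: [527.0, 18.4, 276.0]
orientation: [0.005, 0.08, 0.997, -0.0]
force: [-2.4, 0.9, 3.4]
width: 0.286
```

Run:
```python
from h import *
d(527.6,18.2,261.1,np.pi-0.16)
```

```text
pos [527.   18.4 276. ] yaw 2.982 delta [-0.5 -0.1 14.9] rot [0.0002 0.0105 0.0002] F [-2.4  0.9  3.4] t 20.65 w 26.6
```

Call:
play_rows(plan=[[20,-0.4,0,0.5,0,0.01,0],[20,-0.4,0,1,0,0.01,0]])

```text
t: 20.82
tool_pos: [527.8, 18.2, 275.2]
orientation: [0.001, 0.08, 0.997, 0.0]
force: [0.3, 0.5, 1.6]
width: 0.286
```

Run:
```python
from h import *
d(527.6,18.2,261.1,np.pi-0.16)
```

```text
pos [527.8  18.2 275.2] yaw 2.982 delta [ 0.2 -0.  14.1] rot [0.0003 0.0011 0.0001] F [0.3 0.5 1.6] t 20.82 w 26.6
```

Call:
play_rows(plan=[[20,0.1,0,1.5,0,0.001,0],[20,0.1,0,3,0,0.001,0],[20,0.1,0,4.5,0,0.001,0]])

```text
t: 21.07
tool_pos: [527.9, 18.2, 270.7]
orientation: [0.0, 0.08, 0.997, 0.0]
force: [-0.2, 0.3, 4.4]
width: 0.289
```

Call:
play_rows(plan=[[20,0,0,1.5,0,0,0],[20,0,0,3,0,0,0],[20,0,0,4.5,0,0,0]])

```text
t: 21.32
tool_pos: [527.8, 18.2, 265.9]
orientation: [0.0, 0.08, 0.997, 0.0]
force: [0.3, -0.9, -0.7]
width: 0.287
```

Run:
```python
from h import *
im=save('wrist','w20.png')[:,:,::-1]
d(527.6,18.2,261.1,np.pi-0.16)
cv2.imwrite('pics/c20.png',cv2.resize(im[195:305,260:380],None,fx=6,fy=6,interpolation=cv2.INTER_CUBIC))
```

```text
pos [527.7  18.2 265.3] yaw 2.982 delta [0.1 0.  4.2] rot [ 0.0002 -0.0004  0.0001] F [ 2.  -0.4 -3.8] t 21.37 w 26.4
```

View pics/c20.png

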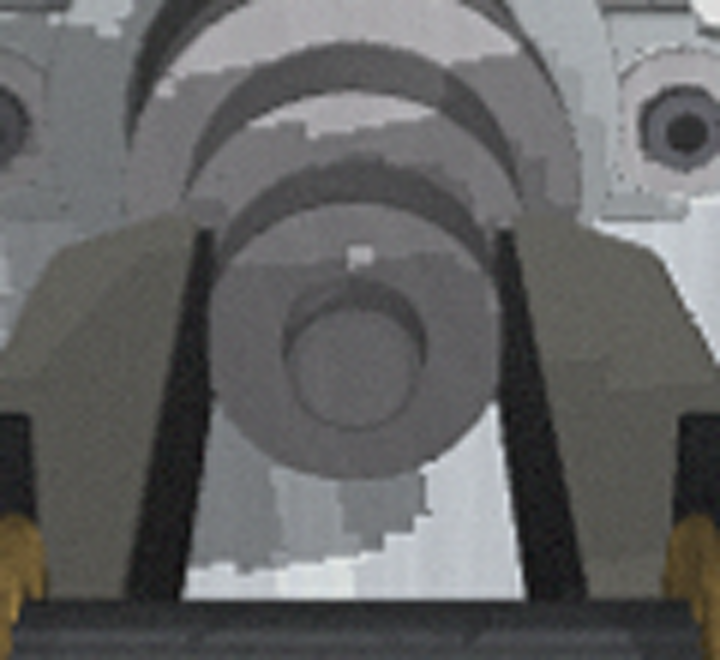

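Call:
play_rows(plan=[[20,0,0,1.2,0,0,0],[20,0,0,2.4,0,0,0],[20,0,0,3.4,0,0,0]])

```text
t: 21.62
tool_pos: [527.5, 18.2, 261.5]
orientation: [-0.001, 0.08, 0.997, 0.0]
force: [0.1, -0.7, -0.4]
width: 0.29
```

Call:
play_rows(plan=[[20,0,0,0.5,0,0,0],[20,0,0,1,0,0,0]])

```text
t: 21.78
tool_pos: [527.5, 18.2, 260.9]
orientation: [-0.001, 0.08, 0.997, 0.0]
force: [-1.5, -0.3, 7.4]
width: 0.286
```

Call:
play_rows(plan=[[35,0,0,0,0,0,0],[50,0,0,-0.5,0,0,0],[50,0,0,-1,0,0,0],[50,0,0,-3,0,0,0],[55,0,0,-8,0,0,0]])

```text
t: 22.2
tool_pos: [527.2, 18.3, 268.5]
orientation: [-0.001, 0.08, 0.997, 0.0]
force: [-0.1, 0.6, 0.1]
width: 0.559
```

Call:
play_rows(plan=[[60,0,0,-25,0,0,0],[80,-10,0,-60,0,0,0],[80,-30,0,-66,0,0,0],[80,-30,0,-66,0,0,0],[80,-30,0,-66,0,0,0]])

```text
t: 22.62
tool_pos: [557.4, 13.3, 335.1]
orientation: [-0.001, 0.08, 0.997, 0.0]
force: [-0.0, -0.3, -0.3]
width: 0.847
```

Run:
```python
from h import *
im=save('wrist','w21.png')[:,:,::-1]
d(560,6,330,np.pi-0.16)
cv2.imwrite('pics/w21.png',im)
x,y=proj('wrist',[527.6,18.5,90],inf('w21.png'))[0].astype(int);print(x,y)
cv2.imwrite('pics/c21.png',cv2.resize(im[y-60:y+40,x-65:x+65],None,fx=6,fy=6,interpolation=cv2.INTER_CUBIC))
s=save('side','s21.png')[:,:,::-1];save('top','t21.png')
x,y=proj('side',[527.6,18.5,70])[0].astype(int)
cv2.imwrite('pics/cs21.png',cv2.resize(s[y-40:y+40,x-50:x+50],None,fx=6,fy=6,interpolation=cv2.INTER_CUBIC))
```

```text
pos [556.5  13.5 334. ] yaw 2.982 delta [-4.6 -6.9  4. ] rot [ 0.0003 -0.004   0.0001] F [-0.2 -0.4  0.6] t 22.67 w 79.3
318 173
```

View pics/c21.png

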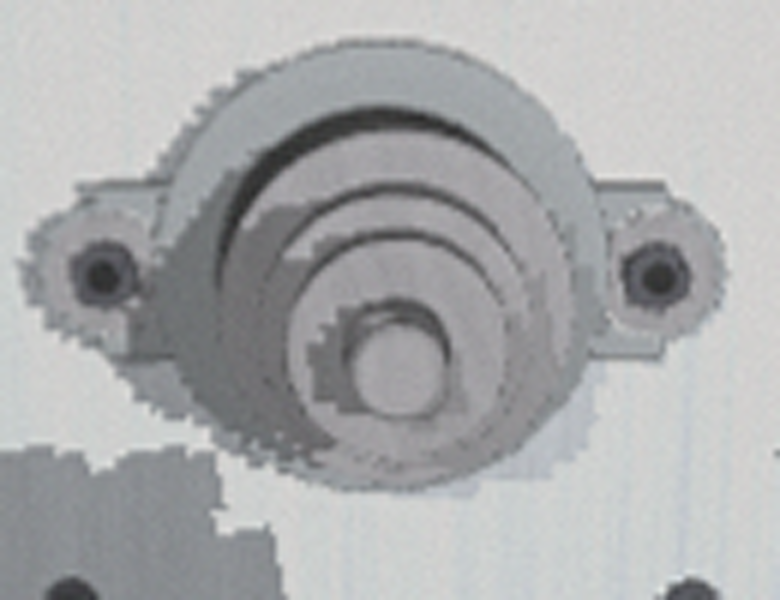

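View pics/cs21.png

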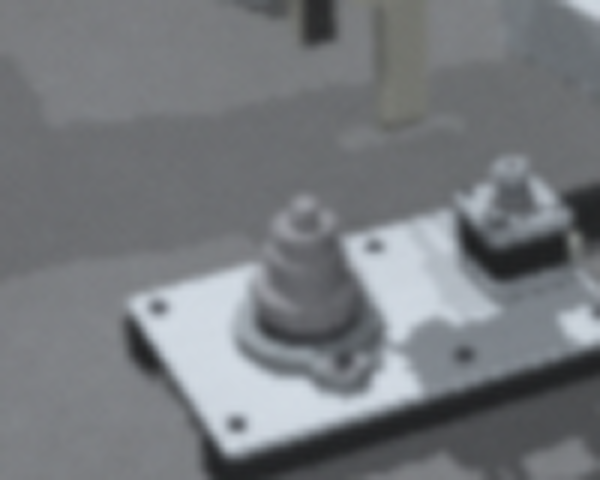

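View pics/t21.png

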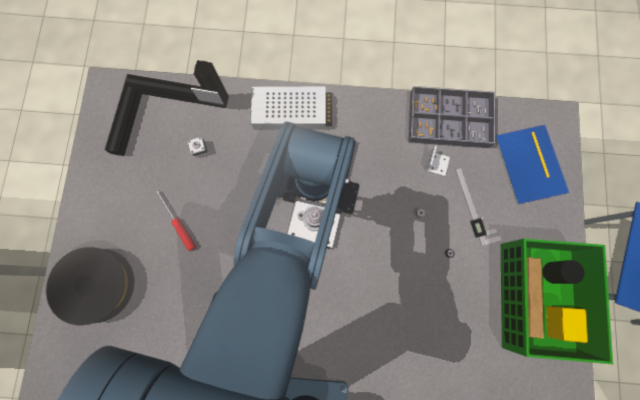

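Call:
play_rows(plan=[[80,0,0,-10,0,0,0],[80,0,0,-10,0,0,0],[80,0,0,-10,0,0,0]])

```text
t: 23.02
tool_pos: [555.9, 13.7, 343.6]
orientation: [-0.003, 0.08, 0.997, 0.0]
force: [-0.3, 0.8, -0.4]
width: 0.86
```

Run:
```python
from h import *
d(560,6,330,np.pi-0.16)
print(env.close_job())
```

```text
pos [555.9  13.7 343.6] yaw 2.982 delta [-5.4 -7.  13.6] rot [ 0.0003 -0.0053  0.0002] F [-0.3  0.8 -0.4] t 23.02 w 80.0
the job is handed in; nothing more can be done
None
```

The stack is built and the job is handed in at about 23 s. The ring, the bush and the collar went on in that order, each down to a firm stop within about 0.2 mm of its expected home height. The last force reading at each stop was 7 to 8 N. The highest force I read anywhere was about 9 N, while pushing the collar past the balls, well under the 35 N limit. It then pulled itself downward briefly (about -4 N) before it seated, which fits the balls snapping over its top edge.

My last wrist and side pictures, taken after letting go, show the three parts stacked upright and concentric. The gripper is open and clear above them, with about zero force.

- **Not confirmed by picture:** the pictures are too coarse to show sub-millimetre gaps or the balls clearly, so "fully home" and "snapped in" rest on the height and force readings.
- **Off during the work:** I regripped the collar twice on the desk to get the pads at the right height. While pushing it past the balls I tilted the tool about 0.6° the wrong way and corrected it straight away.
- **Other items:** the last top picture shows the spare sleeve, the wheel, the screwdriver, the loose motor, the caliper and the bracket where they lay at the start. This was judged by eye, not measured.

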